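# Change over the work in the bench vise

### The job

The drilled block in the machine vise is finished: crank the vise open, lift the block out, and lay it and every other drilled block on the bench flat on the floor of the wooden crate, side by side, none standing on end or lying on another. Put the plain undrilled block in the vise, lying flat on the rails along the jaws and centred on them, and crank the jaw shut on it until it is held tight. Leave the loose tools and other things where they are.

Things in the scene. Friction and masses are not known exactly. Their poses are not given: they have to be found in the camera images.
- vise: machine vise, jaws 90 mm wide, bolted to a fixed timber block 200 x 130 x 50 mm. Origin on the bench under the centre of the seat; x along the screw from the crank (the end near the robot) to the fixed jaw, y along the jaws, z up. A 40 mm wide block touches the fixed jaw when its centre is at x = 0. Jaw tops are 112 mm above the bench, 22 mm above the rails
- vise_seat (a point): on top of the vise rails (90 mm above the bench), where the underside centre of a clamped block belongs; axes as the vise
- jaw: sliding jaw with its steel plate (90 mm wide, 22 mm high); origin at the centre of the face that presses on the work, axes as the vise. At vise x = -20 mm, z = 101 mm when shut on a 40 mm block; it opens towards -x (the crank) by up to 30 mm, driven only by the crank, 8 mm a turn
- crank (a joint): crank, rad, 0 at the start (arm straight up); grows anticlockwise seen from the crank end (from the top to vise +y), opening the jaw 8 mm a turn. At angle a the grip is at vise y = 60 sin(a), z = 100 + 60 cos(a) mm. Stays where left; needs 4 N at the grip; grows firm from 0.3 rad down as the jaw meets a 40 mm block: crank to between -0.3 and -0.6, let go, it springs back to about 0.1 and holds
- crank_grip (a point): middle of the black crank grip, at vise x = -192 mm: a freely spinning round sleeve, 22 mm in diameter, 80 mm long, parallel to vise x; the crank arm is 50 mm from this point, on the vise side. It can be pinched from above, fingers either side of it along vise y, all the way round its circle (60 mm radius; lowest point 40 mm above the bench)
- d1: finished block clamped in the vise at the start, long side along the jaws, its top 18 mm above the jaws: aluminium bar end 40 x 40 x 100 mm, square in section, about 0.4 kg; origin at its centre, x along its length, two 18 mm holes right through from top to bottom
- d2: finished block lying on the bench to the right (may be absent): aluminium bar end 40 x 40 x 100 mm, square in section, about 0.4 kg; origin at its centre, x along its length, two 18 mm holes right through from top to bottom
- d3: finished block lying on the bench to the right (may be absent): aluminium bar end 40 x 40 x 100 mm, square in section, about 0.4 kg; origin at its centre, x along its length, two 18 mm holes right through from top to bottom
- d4: finished block lying on the bench to the right (may be absent): aluminium bar end 40 x 40 x 100 mm, square in section, about 0.4 kg; origin at its centre, x along its length, two 18 mm holes right through from top to bottom
- blank: undrilled block lying on the bench to the right: aluminium bar end 40 x 40 x 100 mm, square in section, about 0.4 kg; origin at its centre, x along its length, plain, without holes; any long side may lie down
- crate: shallow slatted wooden crate, fixed, outside 276 x 206 x 72 mm (x, y, z), walls and floor 9 mm thick; origin at the centre of its underside
- crate_in (a point): centre of the crate's inner floor (258 x 188 mm), 9 mm above the bench; axes as the crate, x along its length
- wrench: bystander: spanner, 150 mm, flat on the bench between the blocks
- hammer: bystander: hammer, 240 mm, lying at the right
- screwdriver: bystander: screwdriver, 200 mm, lying to the left of the crate
- brush: bystander: brush, 150 mm, lying beyond the blocks
- oil: bystander: oil bottle, 170 mm high, 60 mm across, beyond the vise, left
- tin: bystander: tin, 90 mm high, 80 mm across, beyond the crate
- offcut: bystander: wood offcut, 100 x 55 x 35 mm, beyond the blocks
There are look-alikes about, which are no part of the job. Leave any green look-alike of the d2 alone. Leave any blue look-alike of the d4 alone.

How it is judged:
On the way, in this order (a step that is already met when the one before it is completed fails the run):
1. the vise jaw is cranked back at least 4 mm from the work (x of jaw in the frame of vise below -0.0245 m), for 0.2 s.
2. the finished block is lifted clear out of the vise (z of d1 in the frame of vise_seat above 0.055 m), for 0.1 s.
3. the plain block is seated in the vise and the jaw cranked tight on it (z of blank in the frame of vise_seat between 0.016 and 0.0235 m and y of blank in the frame of vise_seat between -0.015 and 0.015 m and x of blank in the frame of vise_seat between -0.004 and 0.004 m and angle between the x axis of blank and the y axis of vise, either way round below 0.06 rad and contact force between jaw and blank above 20 N), for 0.3 s.
At the end, for the whole second after the job is handed in: every drilled block present lies at rest inside the crate on its floor (centre 14 to 26 mm above the inner floor); the plain block lies on the vise rails along the jaws (within 0.06 rad, centred within 15 mm), pressed by the jaw with more than 20 N (all of step 3 and x of d1 in the frame of crate_in between -0.125 and 0.125 m and y of d1 in the frame of crate_in between -0.092 and 0.092 m and z of d1 in the frame of crate_in between 0.014 and 0.026 m and linear speed of each of d1, d2, d3, d4, blank below 0.02 m/s and x of d2 in the frame of crate_in between -0.125 and 0.125 m and y of d2 in the frame of crate_in between -0.092 and 0.092 m and z of d2 in the frame of crate_in between 0.014 and 0.026 m and x of d3 in the frame of crate_in between -0.125 and 0.125 m and y of d3 in the frame of crate_in between -0.092 and 0.092 m and z of d3 in the frame of crate_in between 0.014 and 0.026 m and x of d4 in the frame of crate_in between -0.125 and 0.125 m and y of d4 in the frame of crate_in between -0.092 and 0.092 m and z of d4 in the frame of crate_in between 0.014 and 0.026 m); the robot touches nothing.
It fails at once if a loose tool or other bystander is moved more than 60 mm (distance of any of wrench, hammer, screwdriver, brush, oil, tin, offcut from where it was at the start of the episode above 0.06 m).
Of d2, d3, d4 only 1 to 3 are there at a start; the rules pass over those that are not, and their reading is None.
At some moment in a run one of d2, d3, d4 may be knocked a few centimetres aside while the robot is not near it.
Once in a run the grip may slacken for a moment while it holds something.
It also fails if it takes over 210 s, if anything falls off the work surface, if the arm or the gripper's body presses on something with over 40 N, if the wrist force passes 120 N, or if a joint passes its speed limit or range.

### The arm

A 7-joint arm with a two-finger parallel gripper is mounted at the origin on the work surface. World frame = base frame: x ahead of the robot, y to its left, z up, the work surface at z = 0. Lengths are in m, angles in rad, forces in N, time in s.
With the tool pointing down it reaches from about 0.4 to 0.85 m from the base axis. Payload 4.5 kg.
Tool frame: the origin (TCP) lies between the finger pads; the fingertips stand 11 mm ahead of it and the grasp point (between the pads) lies 8 mm behind it (r.tip_reach is the distance from the TCP to the fingertips, in m); x points along the fingers, y is the direction in which the jaws open and shut, and the axes are right-handed (so a half turn about x gives the same grasp; the last joint's range is limited). The gripper opens to 88 mm and grips with 3 to 60 N. Pads are 18 mm wide; open, the fingers measure 123 mm over their backs; the gripper's body (75 mm by 187 mm) begins 45 mm behind the grasp point.
Start: joints at [-1.251, 0.689, -0.195, 1.565, 0.157, 0.902, -0.215], TCP at [0.176, 0.6, 0.215] pointing down, gripper open.
Joint ranges: [-3.01, 3.01], [-0.46, 2.08], [-1.47, 1.51], [0.13, 2.56], [-1, 4.14], [0.04, 2.09], [-2.66, 2.66]. Speed limits (rad/s): [2.57, 2.57, 3.14, 3.14, 3.14, 3.14, 3.14].

### API

Orientations are given as a unit quaternion [x, y, z, w].
In Python, from plant import r gives the robot as it stands.
- The arm moves only by the tool drive_tool, never from a script. Its argument "deltas" is a list of rows, each a list of 3 entries, a list of its own where there are three numbers: the turn, a rotation vector about the tool's x, y, z in degrees, then the shift along the tool's x, y, z in cm, then the finger opening in cm, from 0 to 8.81. A call has 1 to 12 rows; each row shifts and turns the commanded pose from where the row before left it, along the tool's axes as they then stand; what a row does not reach is not made up. A row lasts 1/12 s, in which the tool goes at most 41.7 mm and 7.16 degrees, less where a joint would pass 70% of its speed; a pose out of reach is approached as far as the arm can. A call is refused whole if a number of a shift passes 4.17 or a number of a turn 7.16, either way. A call with a gripper value outside its range is refused whole. The fingers move at their own pace and stop on an object; "force" is the grip in N (left out, the last holds). Time passes only in rows, so rows that do not move let the fingers close. It gives the time, the measured TCP pose, the force and the opening at its end, in the units of the state.
- r.get_state(): the state, without advancing time (a new reading comes with each control period).
- r.snapshot(name): name is "scene" or "top" or "wrist"; returns a dict with "color" (420x560x3 uint8, red, green, blue), "fov_y" (degrees; the focal length in pixels is half the picture's height over the tangent of half this angle, whatever the lens; pixels are square), "cx", "cy" (the principal point, pixels), "extrinsics" (4x4, takes a point from world to camera coordinates); the wrist camera has in their place "tool_from_camera" (4x4, takes a point from camera to tool coordinates, whose origin is the TCP and whose axes are the tool frame's). Camera axes: x right, y up, looking along -z (the intrinsics and any distortion apply to the point x, -y, -z); pixel columns grow to the right and rows downward; lengths in m; the calibration is good to about 2 mm. A picture is of the moment at which its call begins: read the wrist's pose just before it. There is no depth.
- r.finish_job(): hands the job in, once; it reports no verdict.
The state is a dict: "clock": time; "q": joint angles; "qd": joint speeds; "joint_torque": joint torques, N m; "tool_pos": TCP position; "eef_rot": TCP orientation; "contact_force": force on the tool from outside, world axes, zero at the start; "moment": the same for the moment, N m; "opening": opening from 0.0 (shut) to 1.0 (fully open).
Only numpy, scipy, OpenCV 4.12 (cv2) and the standard library are available. Lean on these libraries where they do the work, as an engineer would, in place of code of your own. Each camera call takes 0.05 s, during which the arm holds its last target. There are 200 camera calls.

## Working session

There is one attempt and no reset: what is moved stays moved. The work goes in short steps, Python scripts to look and compute and a tool call to move; the robot and the scene stay as the last step left them, time stands still between calls to the robot, and variables do not carry over. Pictures are saved under pics/ and viewed, about 12 in all and at most 16, crops included, and the job is handed in when it is done.

Besides the shell and the picture viewer there is one more tool, called after "Request:" as a command line: name --argument value ..., lists and objects as JSON in quotes. drive_tool: Moves the arm, as the interface text tells. Its arguments: {"type":"object","properties":{"deltas":{"type":"array","items":{"type":"array"}},"force":{"type":"number"}},"required":["deltas"]}

```bash
ls; mkdir -p pics; python3 - <<'E'
from plant import r
import cv2,numpy as np
print(r.get_state())
for n in("scene","top"):
    s=r.snapshot(n); print(n,s['fov_y'],s['cx'],s['cy'],np.round(s['extrinsics'],4).tolist(),[k for k in s])
    cv2.imwrite(f'pics/{n}0.png',cv2.resize(s['color'][:,:,::-1],(800,600),interpolation=cv2.INTER_CUBIC))
    np.savez(f'{n}.npz',**{k:v for k,v in s.items()})
E
```

```text
pics
{'clock': 0.0, 'q': array([-1.25122505,  0.6899714 , -0.19453293,  1.56631429,  0.15732963,
        0.90252072, -0.21511955]), 'qd': array([-0.00020541,  0.00129624, -0.00109856,  0.00031087, -0.00149085,
        0.00058175,  0.00020991]), 'joint_torque': array([-7.49030714e-04, -5.27572203e+01, -1.26682732e+00, -1.53431869e+01,
       -5.25305572e-02,  6.46001790e-03,  1.68012766e-04]), 'tool_pos': array([0.17604747, 0.59900032, 0.21462634]), 'eef_rot': array([ 0.10001759,  0.69994526, -0.10130032,  0.69986524]), 'contact_force': array([-0.7285958 , -0.49849198,  0.45373122]), 'moment': array([-0.01053755, -0.04074783,  0.03069809]), 'opening': 1.0048415991239732}
scene 47.6129344895741 285.8379948778927 213.36448459693443 [[0.0598, 0.9981, -0.012, -0.0085], [-0.8169, 0.0558, 0.5741, 0.3919], [0.5737, -0.0245, 0.8187, -1.7321], [0.0, 0.0, 0.0, 1.0]] ['color', 'fov_y', 'cx', 'cy', 'extrinsics']
top 51.54189238819534 278.13417414940716 212.80832320956463 [[0.0033, -1.0, 0.0082, -0.0256], [0.9927, 0.0042, 0.1209, -0.577], [-0.121, 0.0077, 0.9926, -1.2755], [0.0, 0.0, 0.0, 1.0]] ['color', 'fov_y', 'cx', 'cy', 'extrinsics']
```

View pics/top0.png

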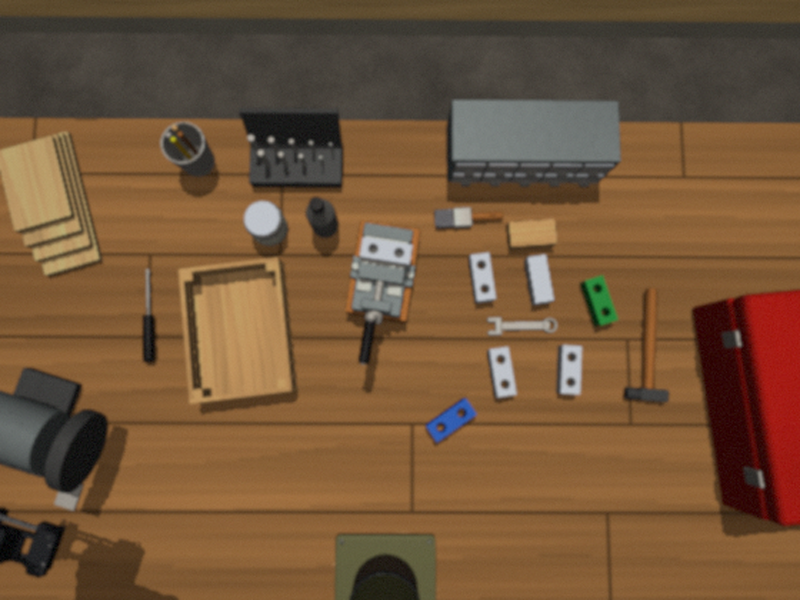

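View pics/scene0.png

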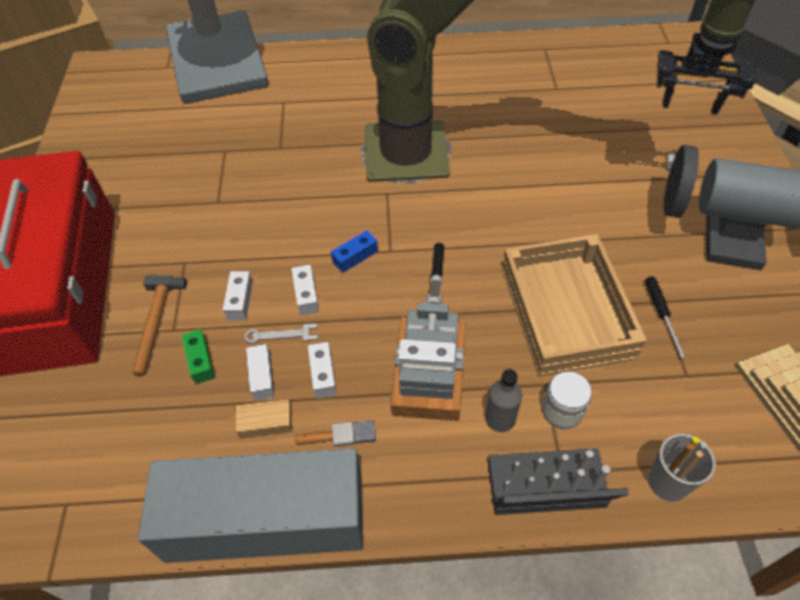

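```bash
cat > h.py <<'E'
import numpy as np, cv2
from scipy.spatial.transform import Rotation as R
def load(n):
    return dict(np.load(n+'.npz'))
def ray(s,u,v,E=None):
    "pixel (native) -> origin, dir in world"
    f=210/np.tan(np.radians(float(s['fov_y']))/2)
    E=np.linalg.inv(s['extrinsics']) if E is None else E
    d=E[:3,:3]@np.array([(u-s['cx'])/f,-(v-s['cy'])/f,-1.])
    return E[:3,3],d/np.linalg.norm(d)
def plane(s,u,v,z,E=None):
    o,d=ray(s,u,v,E); return o+d*(z-o[2])/d[2]
def tri(rays):
    A=sum(np.eye(3)-np.outer(d,d) for o,d in rays); b=sum((np.eye(3)-np.outer(d,d))@o for o,d in rays)
    p=np.linalg.solve(A,b); return p,max(np.linalg.norm((np.eye(3)-np.outer(d,d))@(p-o)) for o,d in rays)
E
python3 - <<'E'
from h import *
T,S=load('top'),load('scene'); k=.7
P=dict(a1=((479,265),(320,356)),a2=((485,290),(323,379)),b1=((497,360),(302,276)),b2=((507,384),(307,296)),
c1=((571,357),(237,281)),c2=((570,383),(234,301)),v1=((373,248),(442,352)),v2=((399,252),(412,350)),blank=((540,279),(259,368)),
grip_end=((364,360),(438,247)))
# a/b scene order: nearer the robot is up in scene
P['a1'],P['a2']=((479,265),(323,379)),((485,290),(320,356))
P['b1'],P['b2']=((497,360),(307,296)),((507,384),(302,276))
P['c1'],P['c2']=((571,357),(234,301)),((570,383),(237,281))
for n,(t,s) in P.items():
    p,e=tri([ray(T,t[0]*k,t[1]*k),ray(S,s[0]*k,s[1]*k)]); print(n,p.round(3),round(e,4))
for n,t,z in (('crTL',(179,268),.072),('crTR',(280,258),.072),('crBR',(295,394),.072),('crBL',(190,405),.072),('timBL',(347,316),.05),('timBR',(407,321),.05),('timTR',(419,229),.05),('timTL',(361,225),.05),('d1 mid',(386,250),.13)):
    print(n,plane(T,t[0]*k,t[1]*k,z).round(3))
# crops
for n,s,(x,y) in(('topc',T,(230,150)),):
    c=s['color'][y:y+140,x:x+200,::-1]; cv2.imwrite(f'pics/{n}.png',cv2.resize(c,None,fx=4,fy=4,interpolation=cv2.INTER_CUBIC))
E
```

```text
a1 [ 0.663 -0.198  0.028] 0.0003
a2 [ 0.609 -0.207  0.027] 0.003
b1 [ 0.46  -0.234  0.028] 0.0002
b2 [ 0.411 -0.249  0.034] 0.0037
c1 [ 0.467 -0.387  0.034] 0.0009
c2 [ 0.413 -0.384  0.031] 0.0
v1 [0.677 0.028 0.129] 0.0026
v2 [ 0.669 -0.025  0.128] 0.0012
blank [ 0.632 -0.325  0.033] 0.002
grip_end [0.455 0.041 0.16 ] 0.0009
crTL [0.645 0.426 0.072]
crTR [0.667 0.219 0.072]
crBR [0.389 0.182 0.072]
crBL [0.367 0.392 0.072]
timBL [0.55  0.081 0.05 ]
timBR [ 0.54  -0.044  0.05 ]
timTR [ 0.735 -0.069  0.05 ]
timTL [0.743 0.054 0.05 ]
d1 mid [0.673 0.    0.13 ]
```

View pics/topc.png

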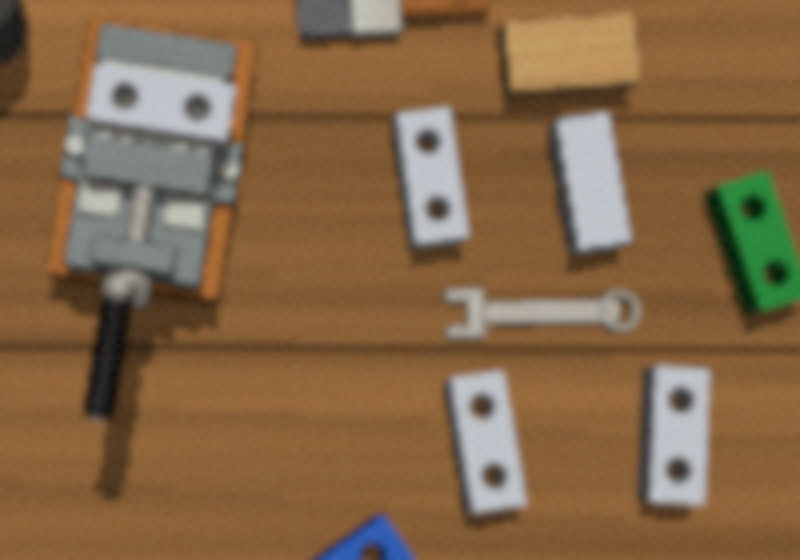

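```bash
cat >> h.py <<'E'
def pose(r):
    st=r.get_state(); return np.array(st['tool_pos']),R.from_quat(st['eef_rot']),st
def down(yaw,cur=None):
    "tool down, tool y at world heading yaw (rad), nearest to cur of the two half turns"
    c=[]
    for h in(0,np.pi):
        y=np.array([np.cos(yaw+h),np.sin(yaw+h),0]); x=np.array([0,0,-1.])
        c.append(R.from_matrix(np.c_[x,y,np.cross(x,y)]))
    return min(c,key=lambda q:(cur.inv()*q).magnitude())
def plan(r,tgt,yaw):
    p,q,st=pose(r); t=down(yaw,q)
    print('t',round(st['clock'],2),'pos',p.round(4),'y-axis',q.as_matrix()[:,1].round(3),'q7',st['q'].round(2)[[0,6]],'open',round(st['opening']*8.8,2))
    print('turn deg',((q.inv()*t).as_rotvec(degrees=True)).round(2),'then shift cm',(t.inv().apply(np.array(tgt)-p)*100).round(2))
E
python3 - <<'E'
from h import *
from plant import r
T=load('top')
def c(u,v,z): return plane(T,230+u/4-.375,150+v/4-.375,z)
a,b=c(125,95,.13),c(198,107,.13); m=(a+b)/2; d=a-b
print('d1',m.round(4),'vise yaw',np.degrees(np.arctan2(-d[0],d[1])))
for n,(p,q) in dict(a=((428,140),(437,208)),b=((482,405),(494,475)),c=((682,400),(678,470))).items():
    a,b=c(*p,.04),c(*q,.04);d=a-b; print(n,((a+b)/2).round(4),'yaw',np.degrees(np.arctan2(d[1],d[0])).round(1))
k=[c(*x,.04) for x in((555,117),(608,112),(633,243),(578,252))]
d=k[0]+k[1]-k[2]-k[3];print('blank',np.mean(k,0).round(4),np.degrees(np.arctan2(d[1],d[0])).round(1))
yaw=np.radians(-8.5)
g=m+[-.192*np.cos(yaw),-.192*np.sin(yaw),0]; print('grip',g)
print(c(100,415,.16),c(118,290,.16))
plan(r,[g[0],g[1],.28],yaw+np.pi/2)
print(r.snapshot('wrist')['tool_from_camera'].round(4))
E
```

```text
d1 [6.733e-01 6.000e-04 1.300e-01] vise yaw -9.215086820247006
a [ 0.6373 -0.2034  0.04  ] yaw 6.7
b [ 0.4376 -0.2419  0.04  ] yaw 8.8
c [ 0.4417 -0.3848  0.04  ] yaw -5.0
blank [ 0.6326 -0.3251  0.04  ] 8.8
grip [0.48341819 0.02897971 0.13      ]
[0.45159296 0.0404394  0.16      ] [0.53616845 0.02905324 0.16      ]
t 0.1 pos [0.1761 0.5991 0.2147] y-axis [ 0.282  0.959 -0.002] q7 [-1.25 -0.22] open 8.8
turn deg [-7.87  0.    0.09] then shift cm [ -6.53 -51.84  38.82]
[[-8.000e-04  3.039e-01 -9.527e-01 -1.696e-01]
 [ 1.000e+00  7.000e-04 -6.000e-04 -0.000e+00]
 [ 5.000e-04 -9.527e-01 -3.039e-01 -8.090e-02]
 [ 0.000e+00  0.000e+00  0.000e+00  1.000e+00]]
```

Request:
drive_tool --deltas '[[[-3.93, 0, 0], [-3, 0, 0], 8.8], [[-3.93, 0, 0], [-3, 0, 0], 8.8], [[0, 0, 0], [0, -3.2, 2.4], 8.8], [[0, 0, 0], [0, -3.2, 2.4], 8.8], [[0, 0, 0], [0, -3.2, 2.4], 8.8], [[0, 0, 0], [0, -3.2, 2.4], 8.8], [[0, 0, 0], [0, -3.2, 2.4], 8.8], [[0, 0, 0], [0, -3.2, 2.4], 8.8], [[0, 0, 0], [0, -3.2, 2.4], 8.8], [[0, 0, 0], [0, -3.2, 2.4], 8.8], [[0, 0, 0], [0, -3.2, 2.4], 8.8], [[0, 0, 0], [0, -3.2, 2.4], 8.8]]'

```text
clock: 1.15
tool_pos: [0.3666, 0.2457, 0.2754]
eef_rot: [0.052, 0.705, -0.052, 0.705]
contact_force: [0.1, 0.7, 0.1]
opening: 0.99
```

Request:
drive_tool --deltas '[[[0, 0, 0], [0, -3.2, 2.4], 8.8], [[0, 0, 0], [0, -3.2, 2.4], 8.8], [[0, 0, 0], [0, -3.2, 2.4], 8.8], [[0, 0, 0], [0, -3.2, 2.4], 8.8], [[0, 0, 0], [0, -3.2, 2.4], 8.8], [[0, 0, 0], [0, -3, 2], 8.8], [[0, 0, 0], [0, 0, 0], 8.8], [[0, 0, 0], [0, 0, 0], 8.8]]'

```text
clock: 1.82
tool_pos: [0.4769, 0.0367, 0.275]
eef_rot: [0.054, 0.705, -0.055, 0.705]
contact_force: [0.0, 0.9, 0.3]
opening: 0.999
```

```bash
cat >> h.py <<'E'
def wrist(r,name,px=800):
    p,q,st=pose(r); s=r.snapshot('wrist')
    W=np.eye(4);W[:3,:3]=q.as_matrix();W[:3,3]=p
    np.savez(name+'.npz',E=W@s['tool_from_camera'],**{k:v for k,v in s.items()})
    cv2.imwrite(f'pics/{name}.png',cv2.resize(s['color'][:,:,::-1],(px,px*3//4),interpolation=cv2.INTER_CUBIC))
def wp(s,u,v,z): # u,v in 800x600 picture
    return plane(s,u*.7-.15,v*.7-.15,z,s['E'])
def wray(s,u,v): return ray(s,u*.7-.15,v*.7-.15,s['E'])
E
python3 - <<'E'
from h import *
from plant import r
plan(r,[.4834,.029,.16],np.radians(81.2)); wrist(r,'w1')
E
```

```text
t 1.82 pos [0.4769 0.0367 0.275 ] y-axis [ 0.153  0.988 -0.001] q7 [-0.02  1.1 ] open 8.79
turn deg [-0.02 -0.02  0.03] then shift cm [11.5  -0.66  0.76]
```

View pics/w1.png

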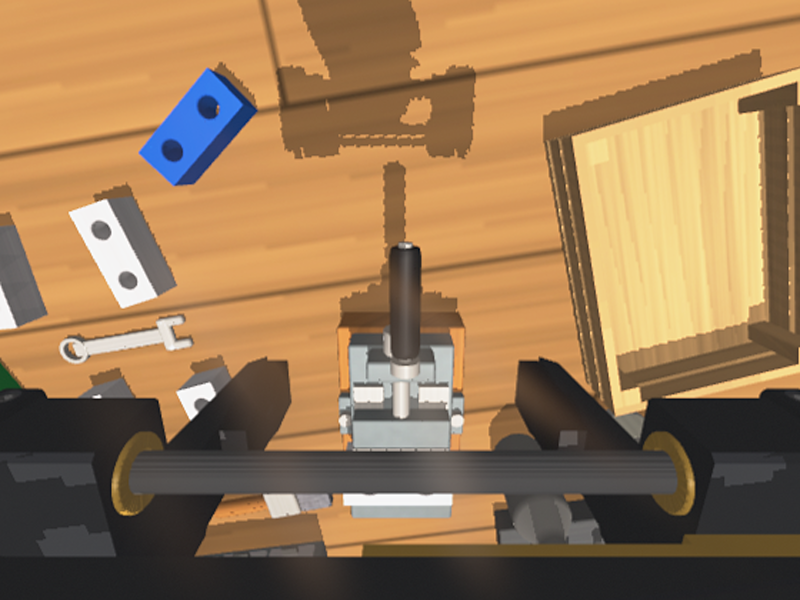

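```bash
python3 - <<'E'
from h import *
from plant import r
s=load('w1')
a,b=wp(s,405,250,.16),wp(s,405,362,.16); print(a.round(4),b.round(4),np.linalg.norm(a-b),((a+b)/2).round(4))
# height of end: triangulate with top pic
T=load('top'); print(tri([wray(s,405,248),ray(T,230+100/4,150+413/4)]))
c=(a+b)/2; print('seat est',c+.192*np.array([np.cos(-.15),np.sin(-.15),0]))
plan(r,[c[0],c[1],.152],np.radians(81.2))
E
```

```text
[0.4505 0.0428 0.16  ] [0.5336 0.03   0.16  ] 0.08407197569690339 [0.492  0.0364 0.16  ]
(array([0.45303311, 0.04147865, 0.13624576]), np.float64(0.0010670501467334318))
seat est [0.68187297 0.00768907 0.16      ]
t 1.87 pos [0.4762 0.0388 0.2751] y-axis [0.15  0.989 0.   ] q7 [-0.02  1.1 ] open 8.74
turn deg [ 0.19 -0.05 -0.02] then shift cm [12.31  0.    1.6 ]
```

Request:
drive_tool --deltas '[[[0.2, 0, 0], [3, 0, 0.6], 8.8], [[0, 0, 0], [3, 0, 0.6], 8.8], [[0, 0, 0], [3, 0, 0], 6], [[0, 0, 0], [3.3, 0, 0], 6], [[0, 0, 0], [0, 0, 0], 3], [[0, 0, 0], [0, 0, 0], 2], [[0, 0, 0], [0, 0, 0], 1.5], [[0, 0, 0], [0, 0, 0], 1.5], [[0, 0, 0], [0, 0, 0], 1.5]]' --force 25

```text
clock: 2.62
tool_pos: [0.4895, 0.0378, 0.1542]
eef_rot: [0.054, 0.704, -0.053, 0.706]
contact_force: [-0.1, -0.7, -0.9]
opening: 0.493
```

```bash
python3 - <<'E'
from h import *
from plant import r
wrist(r,'w2'); print(pose(r)[0],pose(r)[2]['contact_force'],pose(r)[2]['opening']*88)
E
```

```text
[0.48934634 0.03752973 0.15397821] [ 0.3598206  -0.66013783  0.45228001] 39.17518015309544
```

View pics/w2.png

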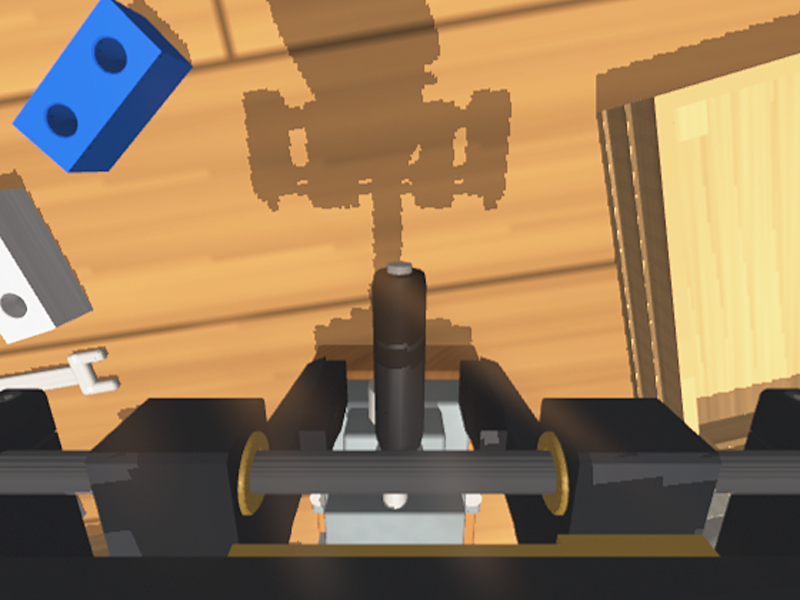

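Request:
drive_tool --deltas '[[[0, 0, 0], [0, 0, 0], 1.5], [[0, 0, 0], [0, 0, 0], 1.5], [[0, 0, 0], [0, 0, 0], 1.5], [[0, 0, 0], [0, 0, 0], 1.5], [[0, 0, 0], [0, 0, 0], 1.5], [[0, 0, 0], [0, 0, 0], 1.5]]'

```text
clock: 3.17
tool_pos: [0.4883, 0.0372, 0.1523]
eef_rot: [0.054, 0.705, -0.054, 0.705]
contact_force: [0.3, -0.5, -0.6]
opening: 0.172
```

```bash
python3 - <<'E'
from h import *
from plant import r
p,q,st=pose(r);print(p,q.as_matrix().round(3),st['contact_force'])
# rows of circle: 20deg steps; tool x=down, y=+vise y
a=np.radians(np.arange(0,361,20)); y=6*np.sin(a); z=6*np.cos(a)
print([[round(-dz,2),round(dy,2)] for dy,dz in zip(np.diff(y),np.diff(z))])
E
```

```text
[0.4883252  0.03723646 0.15234952] [[-0.     0.152  0.988]
 [ 0.     0.988 -0.152]
 [-1.     0.    -0.   ]] [ 0.25705348 -0.4662781  -0.63877728]
[[np.float64(0.36), np.float64(2.05)], [np.float64(1.04), np.float64(1.8)], [np.float64(1.6), np.float64(1.34)], [np.float64(1.96), np.float64(0.71)], [np.float64(2.08), np.float64(0.0)], [np.float64(1.96), np.float64(-0.71)], [np.float64(1.6), np.float64(-1.34)], [np.float64(1.04), np.float64(-1.8)], [np.float64(0.36), np.float64(-2.05)], [np.float64(-0.36), np.float64(-2.05)], [np.float64(-1.04), np.float64(-1.8)], [np.float64(-1.6), np.float64(-1.34)], [np.float64(-1.96), np.float64(-0.71)], [np.float64(-2.08), np.float64(-0.0)], [np.float64(-1.96), np.float64(0.71)], [np.float64(-1.6), np.float64(1.34)], [np.float64(-1.04), np.float64(1.8)], [np.float64(-0.36), np.float64(2.05)]]
```

```bash
python3 - <<'E'
from h import *
from plant import r
wrist(r,'w3'); s=r.snapshot('scene'); print(pose(r)[2]['opening']*88)
W=cv2.imread('pics/w3.png')[150:600,150:650]
c=s['color'][150:270,250:370,::-1]
cv2.imwrite('pics/w3b.png',np.hstack([cv2.resize(W,(400,360)),cv2.resize(c,(360,360),interpolation=cv2.INTER_CUBIC)]))
E
```

```text
15.125795142297001
```

View pics/w3b.png

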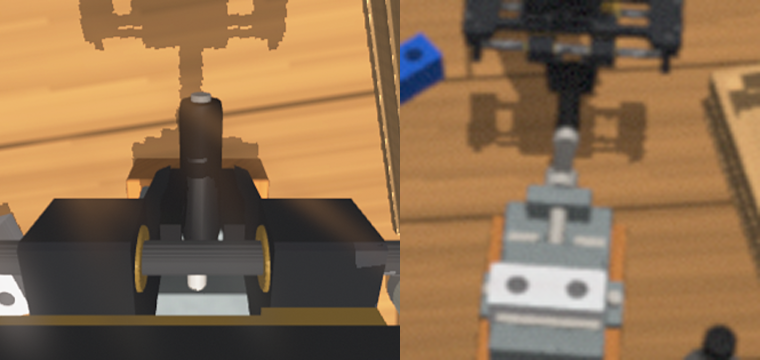

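Request:
drive_tool --deltas '[[[0, 0, 0], [0, 0, 0], 0.5], [[0, 0, 0], [0, 0, 0], 0.5], [[0, 0, 0], [0, 0, 0], 0.5], [[0, 0, 0], [0, 0, 0], 0.5]]'

```text
clock: 3.6
tool_pos: [0.4883, 0.0372, 0.1524]
eef_rot: [0.054, 0.705, -0.054, 0.705]
contact_force: [-0.3, -0.3, -0.2]
opening: 0.059
```

```bash
python3 - <<'E'
from h import *
a,b=load('w1'),load('w2');T=load('top');S=load('scene')
print(tri([wray(a,405,243),wray(b,400,265)]))
print(tri([wray(a,405,250),wray(b,400,275)]))
for s,t in((a,(405,243)),(b,(400,265))): 
  for z in(.16,.14,.12): print(z,wp(s,*t,z).round(4))
for z in(.16,.14,.12): print('scene',plane(S,438*.7,247*.7,z).round(4),'top',plane(T,255,253,z).round(4))
print(a['E'][:3,3],b['E'][:3,3], (b['E'][:3,3]-[0,0,0]))
# widths of sleeve in w2: front radius
f=210/np.tan(np.radians(float(b['fov_y']))/2)/.7; print('f',f, 'dist from width', f*.022/52, f*.022/30)
E
```

```text
(array([0.4452634 , 0.04368061, 0.16298214]), np.float64(0.00011342942516583589))
(array([0.45199319, 0.04264871, 0.15204778]), np.float64(5.617099745490011e-05))
0.16 [0.4457 0.0435 0.16  ]
0.14 [0.4492 0.0431 0.14  ]
0.12 [0.4526 0.0427 0.12  ]
0.16 [0.446  0.0437 0.16  ]
0.14 [0.4505 0.0429 0.14  ]
0.12 [0.455  0.0421 0.12  ]
scene [0.4555 0.0417 0.16  ] top [0.4526 0.0394 0.16  ]
scene [0.4389 0.0436 0.14  ] top [0.4532 0.0403 0.14  ]
scene [0.4222 0.0455 0.12  ] top [0.4538 0.0412 0.12  ]
[0.39702351 0.0494114  0.4446806 ] [0.40893437 0.05007333 0.32352756] [0.40893437 0.05007333 0.32352756]
f 421.39432020213604 dist from width 0.1782822123932114 0.3090225014815664
```

```bash
python3 - <<'E'
from h import *
from plant import r
wrist(r,'w4'); s=load('w4')
print(pose(r)[2]['opening'])
c=s['color'][130:420,130:430,::-1]
cv2.imwrite('pics/w4b.png',cv2.resize(c,None,fx=2,fy=2,interpolation=cv2.INTER_CUBIC))
W=np.linalg.inv(s['E'])
E
```

```text
0.0581619119984932
```

View pics/w4b.png

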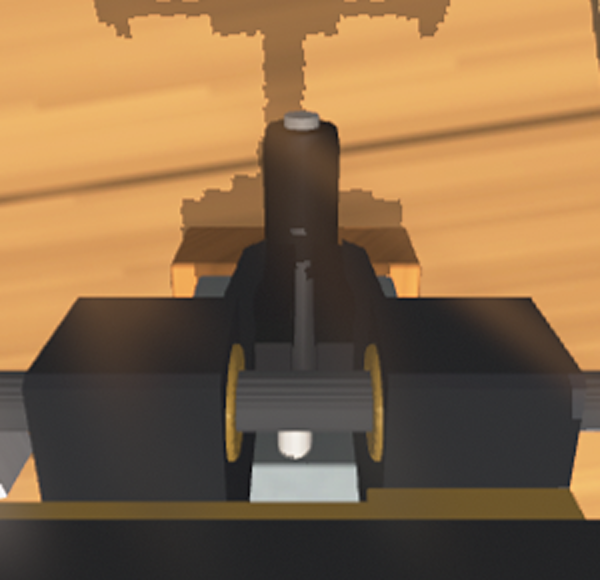

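```bash
python3 - <<'E'
from h import *
from plant import r
s=load('w4'); C=np.linalg.inv(s['tool_from_camera']); f=210/np.tan(np.radians(float(s['fov_y']))/2)
for x in(.011,0,-.008,-.03,-.053):
  for y in(-.0026,.0026,-.02,.02):
    for z in(-.009,):
      p=C@[x,y,z,1]; u=s['cx']+f*p[0]/-p[2]; v=s['cy']-f*p[1]/-p[2]
      print(x,y,z,'crop',round((u-130)*2),round((v-130)*2))
st=r.get_state();print(st['contact_force'],st['moment'],st['opening'])
E
```

```text
0.011 -0.0026 -0.009 crop 295 203
0.011 0.0026 -0.009 crop 310 203
0.011 -0.02 -0.009 crop 242 203
0.011 0.02 -0.009 crop 363 203
0 -0.0026 -0.009 crop 294 216
0 0.0026 -0.009 crop 311 216
0 -0.02 -0.009 crop 238 216
0 0.02 -0.009 crop 367 216
-0.008 -0.0026 -0.009 crop 294 227
-0.008 0.0026 -0.009 crop 311 227
-0.008 -0.02 -0.009 crop 235 227
-0.008 0.02 -0.009 crop 369 227
-0.03 -0.0026 -0.009 crop 292 261
-0.03 0.0026 -0.009 crop 312 261
-0.03 -0.02 -0.009 crop 226 261
-0.03 0.02 -0.009 crop 378 261
-0.053 -0.0026 -0.009 crop 291 309
-0.053 0.0026 -0.009 crop 314 309
-0.053 -0.02 -0.009 crop 213 309
-0.053 0.02 -0.009 crop 391 309
[ 0.17804797 -0.93721849  0.78686746] [ 0.00237258 -0.01881678 -0.00012595] 0.0581619119984932
```

Request:
drive_tool --deltas '[[[0, 0, 0], [0, 0, 0], 5], [[0, 0, 0], [0, 0, 0], 5], [[0, 0, 0], [0, 0, 0], 5], [[0, 0, 0], [0, 0, 0], 5], [[0, 0, 0], [0, 0, 0], 5], [[0, 0, 0], [0, 0, 0], 5], [[0, 0, 0], [0, 0, 0], 5]]'

```text
clock: 4.23
tool_pos: [0.4884, 0.0372, 0.1524]
eef_rot: [0.054, 0.705, -0.054, 0.705]
contact_force: [-0.1, -0.1, 0.8]
opening: 0.556
```

```bash
python3 - <<'E'
from h import *
from plant import r
print(getattr(r,'tip_reach',None),[x for x in dir(r) if x[0]!='_'])
print(pose(r)[2]['opening']*88)
W,s=0,0
wrist(r,'w5'); n=r.snapshot('scene')
c=n['color'][60:240,240:400,::-1]
cv2.imwrite('pics/w5b.png',np.hstack([cv2.resize(cv2.imread('pics/w5.png')[200:600,200:600],(400,400)),cv2.resize(c,(356,400),interpolation=cv2.INTER_CUBIC)]))
E
```

```text
0.011 ['Unreachable', 'finish_job', 'get_state', 'snapshot', 'tip_reach']
48.91067869819649
```

View pics/w5b.png

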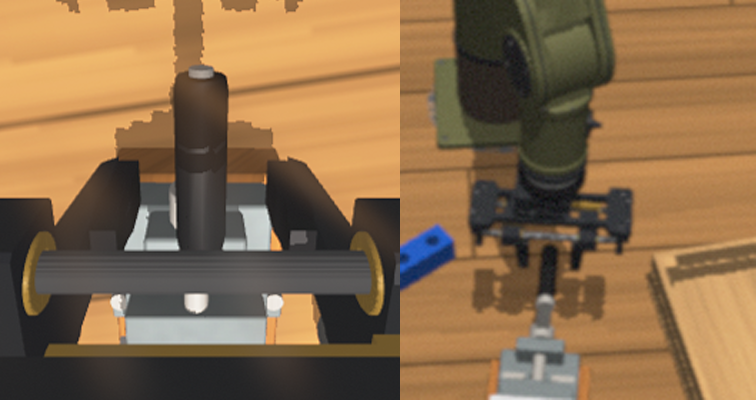

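Request:
drive_tool --deltas '[[[0, 0, 0], [0.7, 0, 0], 5], [[0, 0, 0], [0.7, 0, 0], 5], [[0, 0, 0], [0.6, 0, 0], 4], [[0, 0, 0], [0, 0, 0], 3], [[0, 0, 0], [0, 0, 0], 2], [[0, 0, 0], [0, 0, 0], 1], [[0, 0, 0], [0, 0, 0], 1], [[0, 0, 0], [0, 0, 0], 1], [[0, 0, 0], [0, 0, 0], 1], [[0, 0, 0], [0, 0, 0], 1], [[0, 0, 0], [0, 0, 0], 1], [[0, 0, 0], [0, 0, 0], 1]]' --force 15

```text
clock: 5.33
tool_pos: [0.4884, 0.0373, 0.1325]
eef_rot: [0.054, 0.705, -0.054, 0.705]
contact_force: [-0.7, 0.1, -1.8]
opening: 0.244
```

Request:
drive_tool --deltas '[[[0, 0, 0], [0, 0, 0], 5], [[0, 0, 0], [0, 0, 0], 5], [[0, 0, 0], [0, 0, 0], 5], [[0, 0, 0], [-3, 0, 0], 5], [[0, 0, 0], [-3, 0, 0], 5], [[0, 0, 0], [0, -3.5, 0], 4], [[0, 0, 0], [0, -3.5, 0], 2], [[0, 0, 0], [0, -3.5, 0], 0.5], [[0, 0, 0], [0, -3.5, 0], 0.5], [[0, 0, 0], [4, 0, 0], 0.5], [[0, 0, 0], [4, 0, 0], 0.5], [[0, 0, 0], [4, 0, 0], 0.5]]'

```text
clock: 6.33
tool_pos: [0.468, -0.1026, 0.0719]
eef_rot: [0.055, 0.704, -0.055, 0.706]
contact_force: [0.3, 0.9, -0.5]
opening: 0.07
```

Request:
drive_tool --deltas '[[[0, 0, 0], [2, 0, 0], 0.5], [[0, 0, 0], [1, 0, 0], 0.5], [[0, 0, 0], [0.5, 0, 0], 0.5], [[0, 0, 0], [0, 0, 0], 0.5], [[0, 0, 0], [0, 0, 0], 0.5]]'

```text
clock: 6.75
tool_pos: [0.4675, -0.1012, 0.0378]
eef_rot: [0.054, 0.705, -0.054, 0.705]
contact_force: [0.8, 0.2, 0.0]
opening: 0.059
```

Request:
drive_tool --deltas '[[[0, 0, 0], [0.8, 0, 0], 0.5], [[0, 0, 0], [0.5, 0, 0], 0.5], [[0, 0, 0], [0.3, 0, 0], 0.5], [[0, 0, 0], [0.3, 0, 0], 0.5], [[0, 0, 0], [0, 0, 0], 0.5], [[0, 0, 0], [0, 0, 0], 0.5]]'

```text
clock: 7.25
tool_pos: [0.4671, -0.1011, 0.0183]
eef_rot: [0.054, 0.705, -0.054, 0.705]
contact_force: [0.5, -0.3, 0.2]
opening: 0.055
```

Request:
drive_tool --deltas '[[[0, 0, 0], [0.3, 0, 0], 0.5], [[0, 0, 0], [0.2, 0, 0], 0.5], [[0, 0, 0], [0.2, 0, 0], 0.5], [[0, 0, 0], [0, 0, 0], 0.5], [[0, 0, 0], [0, 0, 0], 0.5]]'

```text
clock: 7.67
tool_pos: [0.4671, -0.1011, 0.0113]
eef_rot: [0.054, 0.705, -0.054, 0.705]
contact_force: [0.2, 0.2, 1.0]
opening: 0.056
```

```bash
python3 - <<'E'
from h import *
from plant import r
wrist(r,'w6'); print(pose(r)[0],pose(r)[2]['contact_force'])
E
```

```text
[ 0.4671217 -0.1011209  0.0113564] [ 0.43111388 -0.32240774  0.43970752]
```

View pics/w6.png

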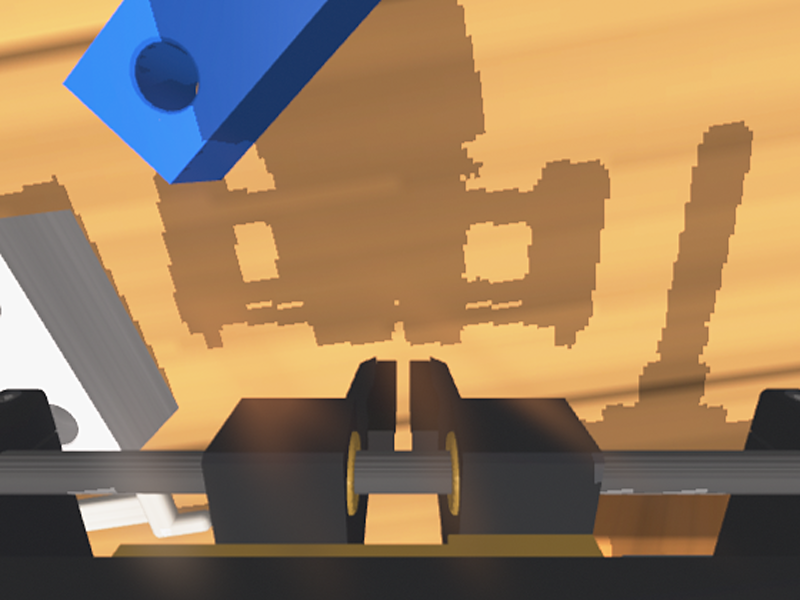

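Request:
drive_tool --deltas '[[[0, 0, 0], [0.4, 0, 0], 0.5], [[0, 0, 0], [0.4, 0, 0], 0.5], [[0, 0, 0], [0.2, 0, 0], 0.5], [[0, 0, 0], [0, 0, 0], 0.5]]'

```text
clock: 8.05
tool_pos: [0.4668, -0.101, 0.0008]
eef_rot: [0.054, 0.705, -0.054, 0.705]
contact_force: [0.2, 0.6, 0.5]
opening: 0.053
```

Request:
drive_tool --deltas '[[[0, 0, 0], [0.2, 0, 0], 0.5], [[0, 0, 0], [0.2, 0, 0], 0.5], [[0, 0, 0], [0, 0, 0], 0.5]]'

```text
clock: 8.3
tool_pos: [0.467, -0.1011, -0.0029]
eef_rot: [0.054, 0.705, -0.054, 0.705]
contact_force: [0.1, 0.1, 0.3]
opening: 0.06
```

Request:
drive_tool --deltas '[[[0, 0, 0], [0.2, 0, 0], 0.5], [[0, 0, 0], [0.2, 0, 0], 0.5], [[0, 0, 0], [0, 0, 0], 0.5]]'

```text
clock: 8.55
tool_pos: [0.467, -0.1011, -0.0069]
eef_rot: [0.054, 0.705, -0.054, 0.705]
contact_force: [0.5, -0.8, 0.5]
opening: 0.055
```

Request:
drive_tool --deltas '[[[0, 0, 0], [0.3, 0, 0], 0.5], [[0, 0, 0], [0.3, 0, 0], 0.5], [[0, 0, 0], [0, 0, 0], 0.5]]'

```text
clock: 8.8
tool_pos: [0.467, -0.101, -0.0131]
eef_rot: [0.054, 0.705, -0.054, 0.705]
contact_force: [0.4, 0.4, 0.0]
opening: 0.058
```

Request:
drive_tool --deltas '[[[0, 0, 0], [0.2, 0, 0], 0.5], [[0, 0, 0], [0.1, 0, 0], 0.5], [[0, 0, 0], [0, 0, 0], 0.5]]'

```text
clock: 9.05
tool_pos: [0.4671, -0.1011, -0.0158]
eef_rot: [0.054, 0.705, -0.054, 0.705]
contact_force: [0.1, -0.6, 1.1]
opening: 0.057
```

Request:
drive_tool --deltas '[[[0, 0, 0], [0.1, 0, 0], 0.5], [[0, 0, 0], [0.1, 0, 0], 0.5], [[0, 0, 0], [0, 0, 0], 0.5]]'

```text
clock: 9.3
tool_pos: [0.4671, -0.1011, -0.0177]
eef_rot: [0.054, 0.705, -0.054, 0.705]
contact_force: [-0.2, 1.1, 0.4]
opening: 0.055
```

Request:
drive_tool --deltas '[[[0, 0, 0], [0.1, 0, 0], 0.5], [[0, 0, 0], [0.1, 0, 0], 0.5], [[0, 0, 0], [0, 0, 0], 0.5]]'

```text
clock: 9.55
tool_pos: [0.4671, -0.1011, -0.0198]
eef_rot: [0.054, 0.705, -0.054, 0.705]
contact_force: [0.1, 1.3, -0.8]
opening: 0.057
```

Request:
drive_tool --deltas '[[[0, 0, 0], [0.1, 0, 0], 0.5], [[0, 0, 0], [0.1, 0, 0], 0.5], [[0, 0, 0], [0, 0, 0], 0.5]]'

```text
clock: 9.8
tool_pos: [0.4671, -0.1011, -0.0218]
eef_rot: [0.054, 0.705, -0.054, 0.705]
contact_force: [0.4, 0.0, 0.4]
opening: 0.056
```

Request:
drive_tool --deltas '[[[0, 0, 0], [0.1, 0, 0], 0.5], [[0, 0, 0], [0.1, 0, 0], 0.5], [[0, 0, 0], [0, 0, 0], 0.5]]'

```text
clock: 10.05
tool_pos: [0.4672, -0.1011, -0.0229]
eef_rot: [0.054, 0.705, -0.054, 0.705]
contact_force: [-0.7, 0.8, 9.2]
opening: 0.054
```

Request:
drive_tool --deltas '[[[0, 0, 0], [-4, 0, 0], 3], [[0, 0, 0], [-4, 0, 0], 5], [[0, 0, 0], [-4, 0, 0], 5], [[0, 0, 0], [-4, 0, 0], 5], [[0, 0, 0], [-4, 0, 0], 5], [[0, 0, 0], [0, 3.5, 0], 5], [[0, 0, 0], [0, 3.5, 0], 5], [[0, 0, 0], [0, 3.5, 0], 5], [[0, 0, 0], [0, 3.5, 0], 5], [[0, 0, 0], [0, 0, 0], 5], [[0, 0, 0], [2.9, 0, 0], 5], [[0, 0, 0], [2.9, 0, 0], 5]]'

```text
clock: 11.05
tool_pos: [0.4898, 0.0382, 0.1189]
eef_rot: [0.054, 0.704, -0.053, 0.707]
contact_force: [0.6, -0.3, -0.0]
opening: 0.564
```

Request:
drive_tool --deltas '[[[0, 0, 0], [0, 0, 0], 3], [[0, 0, 0], [0, 0, 0], 1.5], [[0, 0, 0], [0, 0, 0], 1], [[0, 0, 0], [0, 0, 0], 1], [[0, 0, 0], [0, 0, 0], 1], [[0, 0, 0], [0, 0, 0], 1], [[0, 0, 0], [0, 0, 0], 1], [[0, 0, 0], [0, 0, 0], 1]]' --force 20

```text
clock: 11.72
tool_pos: [0.4894, 0.0374, 0.1194]
eef_rot: [0.054, 0.704, -0.054, 0.706]
contact_force: [0.2, 0.4, 7.1]
opening: 0.24
```

Request:
drive_tool --deltas '[[[0, 0, 0], [0.36, 2.05, 0], 1], [[0, 0, 0], [1.04, 1.8, 0], 1], [[0, 0, 0], [1.6, 1.34, 0], 1], [[0, 0, 0], [1.96, 0.71, 0], 1], [[0, 0, 0], [0, 0, 0], 1]]'

```text
clock: 12.13
tool_pos: [0.4975, 0.0919, 0.0665]
eef_rot: [0.052, 0.705, -0.057, 0.705]
contact_force: [2.5, -7.1, -5.0]
opening: 0.238
```

```bash
python3 - <<'E'
from h import *
from plant import r
plan(r,[.4894+.0598*.152,.0374+.0598*.988,.1194-.0496],np.radians(81.3)); print(pose(r)[2]['contact_force'])
E
```

```text
t 12.13 pos [0.4975 0.0919 0.0665] y-axis [ 0.154  0.988 -0.006] q7 [-0.2   0.85] open 2.1
turn deg [-0.15 -0.05  0.35] then shift cm [-0.33  0.46  0.03]
[ 2.46397425 -7.11586513 -4.95657939]
```

Request:
drive_tool --deltas '[[[0, 0, 0], [2.08, 0, 0], 1], [[0, 0, 0], [1.96, -0.71, 0], 1], [[0, 0, 0], [1.6, -1.34, 0], 1], [[0, 0, 0], [1.04, -1.8, 0], 1], [[0, 0, 0], [0.36, -2.05, 0], 1], [[0, 0, 0], [-0.36, -2.05, 0], 1], [[0, 0, 0], [-1.04, -1.8, 0], 1], [[0, 0, 0], [-1.6, -1.34, 0], 1], [[0, 0, 0], [-1.96, -0.71, 0], 1], [[0, 0, 0], [0, 0, 0], 1]]'

```text
clock: 12.97
tool_pos: [0.4795, -0.0253, 0.0499]
eef_rot: [0.054, 0.704, -0.057, 0.705]
contact_force: [1.0, -11.0, 2.1]
opening: 0.238
```

Request:
drive_tool --deltas '[[[0, 0, 0], [-2.08, 0, 0], 1], [[0, 0, 0], [-1.96, 0.71, 0], 1], [[0, 0, 0], [-1.6, 1.34, 0], 1], [[0, 0, 0], [-1.04, 1.8, 0], 1], [[0, 0, 0], [-0.36, 2.05, 0], 1], [[0, 0, 0], [0.36, 2.05, 0], 1], [[0, 0, 0], [1.04, 1.8, 0], 1], [[0, 0, 0], [0, 0, 0], 1], [[0, 0, 0], [0, 0, 0], 1]]'

```text
clock: 13.72
tool_pos: [0.4947, 0.0742, 0.1026]
eef_rot: [0.053, 0.705, -0.055, 0.705]
contact_force: [5.4, -5.8, -10.2]
opening: 0.237
```

Request:
drive_tool --deltas '[[[0, 0, 0], [0, 0, 0], 4], [[0, 0, 0], [0, 0, 0], 5], [[0, 0, 0], [0, 0, 0], 5], [[0, 0, 0], [0, 0, 0], 5], [[0, 0, 0], [-4, 0, 0], 5], [[0, 0, 0], [-4, 0, 0], 6], [[0, 0, 0], [-4, 0, 0], 7], [[0, 0, 0], [-3, -0.8, 2], 7], [[0, 0, 0], [0, -0.8, 3.5], 7], [[0, 0, 0], [0, -0.8, 3.5], 7], [[0, 0, 0], [0, -0.8, 3.5], 7], [[0, 0, 0], [0, -0.8, 3.5], 7]]'

```text
clock: 14.72
tool_pos: [0.6475, 0.011, 0.2551]
eef_rot: [0.054, 0.705, -0.053, 0.705]
contact_force: [0.6, -0.1, 0.1]
opening: 0.796
```

Request:
drive_tool --deltas '[[[-7, 0, 0], [0, 0, 3], 7], [[-7, 0, 0], [0, 0, 0], 7], [[-7, 0, 0], [0, 0, 0], 7], [[-7, 0, 0], [0, 0, 0], 7], [[-7, 0, 0], [0, 0, 0], 7], [[-7, 0, 0], [0, 0, 0], 7], [[-7, 0, 0], [0, 0, 0], 7], [[-7, 0, 0], [0, 0, 0], 7], [[-7, 0, 0], [0, 0, 0], 7], [[-7, 0, 0], [0, 0, 0], 7], [[-7, 0, 0], [0, 0, 0], 7], [[-7, 0, 0], [0, 0, 0], 7]]'

```text
clock: 15.72
tool_pos: [0.6756, 0.0073, 0.2545]
eef_rot: [-0.434, 0.558, 0.434, 0.559]
contact_force: [-0.1, -0.4, -0.3]
opening: 0.794
```

Request:
drive_tool --deltas '[[[-6, 0, 0], [0, 0, 0], 7], [[0, 0, 0], [0, 0, 0], 7], [[0, 0, 0], [0, 0, 0], 7], [[0, 0, 0], [0, 0, 0], 7]]'

```text
clock: 16.05
tool_pos: [0.6758, 0.0071, 0.2544]
eef_rot: [-0.46, 0.537, 0.46, 0.537]
contact_force: [0.6, 0.1, -0.1]
opening: 0.795
```

```bash
python3 - <<'E'
from h import *
from plant import r
plan(r,[.677,.004,.094],np.radians(171.2)); wrist(r,'w7')
E
```

```text
t 16.05 pos [0.6758 0.0071 0.2544] y-axis [-0.988  0.154  0.   ] q7 [0.25 2.5 ] open 7.0
turn deg [-0.05  0.01 -0.01] then shift cm [16.04 -0.17 -0.29]
```

View pics/w7.png

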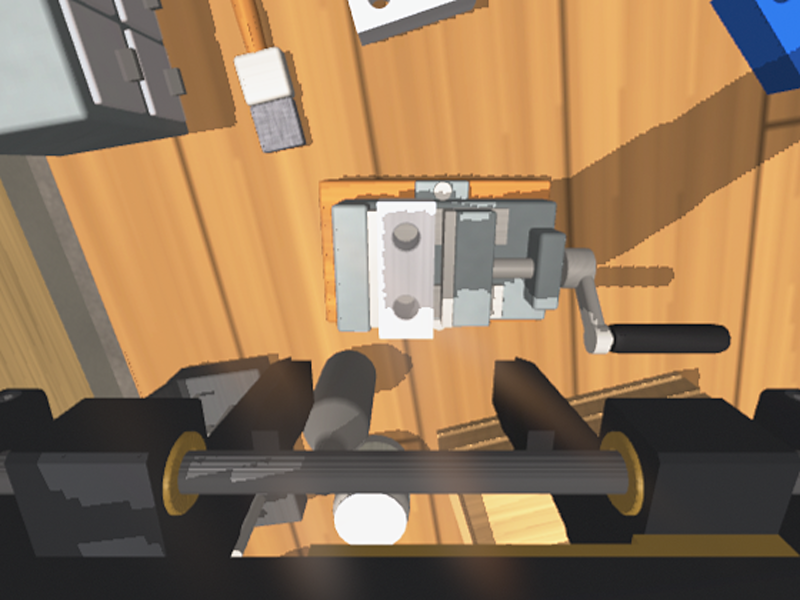

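```bash
python3 - <<'E'
from h import *
from plant import r
s=load('w7');T=load('top')
k=[wp(s,*x,.13) for x in((380,202),(436,200),(433,338),(379,338))]
for x in k: print(x.round(4))
h=[wp(s,*x,.13) for x in((406,236),(407,307))]; m=np.mean(h,0); d=h[1]-h[0]
print('mid corners',np.mean(k,0).round(4),'holes',m.round(4),np.degrees(np.arctan2(-d[0],d[1])))
a,b=[ray(T,230+u/4-.375,150+v/4-.375) for u,v in((125,95),(198,107))]
print(tri([wray(s,407,307),a]),tri([wray(s,406,236),b]))
print('oil',plane(T,317*.7,203*.7,.17).round(3),wp(s,350,372,.17).round(3))
plan(r,[m[0],m[1],.094],np.radians(171.2))
E
```

```text
[ 0.6805 -0.05    0.13  ]
[ 0.6426 -0.0454  0.13  ]
[0.6581 0.0548 0.13  ]
[0.6983 0.0485 0.13  ]
mid corners [0.6699 0.002  0.13  ] holes [0.6701 0.0015 0.13  ] -7.935744071150731
(array([0.67453128, 0.02543656, 0.13818987]), np.float64(0.001350216474942138)) (array([ 0.66669702, -0.02549782,  0.13987695]), np.float64(0.0005572177047983979))
oil [0.756 0.133 0.17 ] [0.717 0.053 0.17 ]
t 16.1 pos [0.6758 0.0071 0.2545] y-axis [-0.988  0.153 -0.   ] q7 [0.25 2.5 ] open 6.96
turn deg [-0.02  0.    0.  ] then shift cm [16.05  0.48 -0.64]
```

Request:
drive_tool --deltas '[[[0, 0, 0], [4, 0.24, -0.32], 7], [[0, 0, 0], [4, 0.24, -0.32], 7], [[0, 0, 0], [3, 0, 0], 7], [[0, 0, 0], [3, 0, 0], 7], [[0, 0, 0], [2, 0, 0], 7], [[0, 0, 0], [0, 0, 0], 5], [[0, 0, 0], [0, 0, 0], 3], [[0, 0, 0], [0, 0, 0], 3], [[0, 0, 0], [0, 0, 0], 3], [[0, 0, 0], [0, 0, 0], 3], [[0, 0, 0], [0, 0, 0], 3], [[0, 0, 0], [0, 0, 0], 3]]' --force 50

```text
clock: 17.1
tool_pos: [0.6714, 0.0014, 0.0954]
eef_rot: [-0.461, 0.536, 0.46, 0.537]
contact_force: [2.3, 0.4, 2.8]
opening: 0.45
```

Request:
drive_tool --deltas '[[[0, 0, 0], [0, 0, 0], 3], [[0, 0, 0], [0, 0, 0], 3], [[0, 0, 0], [0, 0, 0], 3]]'

```text
clock: 17.35
tool_pos: [0.6714, 0.0014, 0.0954]
eef_rot: [-0.461, 0.536, 0.46, 0.537]
contact_force: [2.9, -0.5, 5.5]
opening: 0.448
```

Request:
drive_tool --deltas '[[[0, 0, 0], [-2, 0, 0], 3], [[0, 0, 0], [-4, 0, 0], 3], [[0, 0, 0], [-4, 0, 0], 3], [[0, 0, 0], [-4, 0, 0], 3], [[0, 0, 0], [-2, 0, 0], 3], [[0, 0, 0], [0, 0, 0], 3], [[0, 0, 0], [0, 2, 2.8], 3], [[0, 0, 0], [0, 2, 2.8], 3], [[0, 0, 0], [0, 2, 2.8], 3], [[0, 0, 0], [0, 2, 2.8], 3], [[0, 0, 0], [0, 2, 2.8], 3], [[0, 0, 0], [0, 2, 2.8], 3]]'

```text
clock: 18.35
tool_pos: [0.574, 0.1854, 0.2514]
eef_rot: [-0.46, 0.539, 0.461, 0.534]
contact_force: [1.4, 0.3, -2.5]
opening: 0.448
```

Request:
drive_tool --deltas '[[[0, 0, 0], [0, 2, 2.8], 3], [[0, 0, 0], [0, 2, 2.8], 3], [[0, 0, 0], [0, 2, 2.8], 3], [[0, 0, 0], [0, 2, 2.8], 3], [[7, 0, 0], [0, 0, 0], 3], [[7, 0, 0], [0, 0, 0], 3], [[7, 0, 0], [0, 0, 0], 3], [[7, 0, 0], [0, 0, 0], 3], [[7, 0, 0], [0, 0, 0], 3], [[7, 0, 0], [0, 0, 0], 3], [[7, 0, 0], [0, 0, 0], 3], [[7, 0, 0], [0, 0, 0], 3]]'

```text
clock: 19.35
tool_pos: [0.513, 0.3066, 0.2514]
eef_rot: [-0.154, 0.693, 0.152, 0.688]
contact_force: [-0.7, -0.4, -3.0]
opening: 0.45
```

Request:
drive_tool --deltas '[[[7, 0, 0], [0, 0, 0], 3], [[7, 0, 0], [0, 0, 0], 3], [[3.6, 0, 0], [0, 0, 0], 3], [[0, 0, 0], [0, 0, 0], 3], [[0, 0, 0], [0, 0, 0], 3]]'

```text
clock: 19.77
tool_pos: [0.5135, 0.3072, 0.2523]
eef_rot: [-0.049, 0.707, 0.047, 0.704]
contact_force: [-0.5, -0.6, -3.5]
opening: 0.448
```

```bash
python3 - <<'E'
from h import *
from plant import r
plan(r,[.459,.254,.013],np.radians(97.6)); wrist(r,'w8')
E
```

```text
t 19.77 pos [0.5135 0.3072 0.2523] y-axis [-0.136  0.991 -0.003] q7 [-0.42  0.87] open 3.94
turn deg [ 0.21 -0.24  0.15] then shift cm [23.93 -4.55 -6.11]
```

View pics/w8.png

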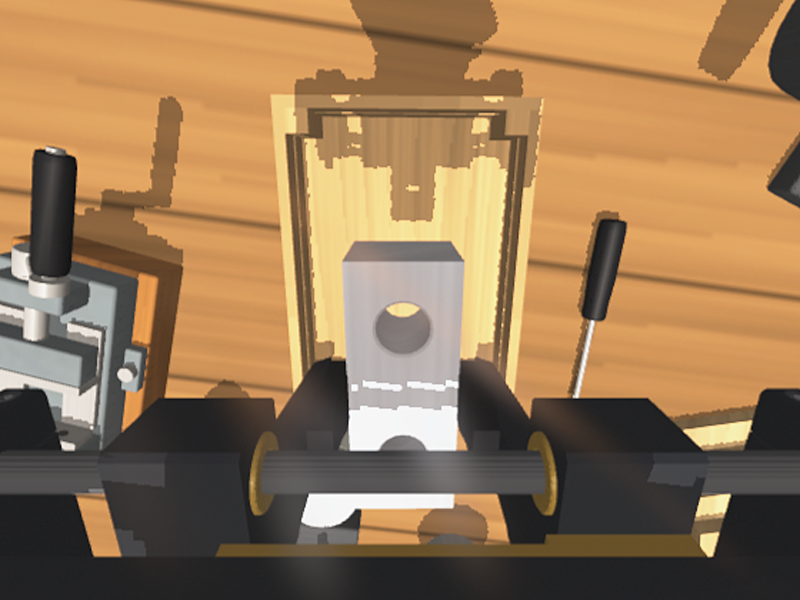

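```bash
python3 - <<'E'
from h import *
from plant import r
s=load('w8');T=load('top')
for n,x in dict(nearR=(272,95),nearL=(543,98),).items(): print(n,wp(s,*x,.072).round(4))
a,b=wp(s,272,95,.072),wp(s,543,98,.072); d=b-a; print(np.linalg.norm(d), 'yaw',np.degrees(np.arctan2(-d[0],d[1])))
u=d/np.linalg.norm(d); xx=np.array([u[1],-u[0],0]); c=(a+b)/2+.138*xx; print('centre',c)
print('mid right wall', wp(s,287,300,.072), 'local', (wp(s,287,300,.072)-c)@u)
print('tri', [tri([wray(s,*p),ray(T,q[0]*.7,q[1]*.7)]) for p,q in(((272,95),(295,394)),((543,98),(190,405)))])
print('block front', wp(s,345,262,.29),wp(s,462,262,.29), pose(r)[0])
c=c[:2];x2=xx[:2];y2=u[:2]
for i in(-1,1):
  for j in(-1,1): print(i,j,(c+i*.063*x2+j*.043*y2).round(4))
E
```

```text
nearR [0.3947 0.192  0.072 ]
nearL [0.3691 0.3952 0.072 ]
0.20476485068620984 yaw 7.191146468813663
centre [0.51883802 0.31085648 0.072     ]
mid right wall [0.55562682 0.2119245  0.072     ] local -0.10275901493375382
tri [(array([0.39049787, 0.18530137, 0.04877023]), np.float64(0.0016600163241745818)), (array([0.3657414 , 0.39954966, 0.0516052 ]), np.float64(0.0012981112125104656))]
block front [0.46466515 0.28285661 0.29      ] [0.45959508 0.31988928 0.29      ] [0.51382512 0.30751269 0.25270067]
-1 -1 [0.4617 0.2603]
-1 1 [0.451  0.3456]
1 -1 [0.5867 0.2761]
1 1 [0.576  0.3614]
```

Request:
drive_tool --deltas '[[[0.2, -0.2, 0.15], [0, -2.1, -2.9], 3], [[0, 0, 0], [0, -2.1, -2.9], 3], [[0, 0, 0], [3.5, 0, 0], 3], [[0, 0, 0], [3.5, 0, 0], 3], [[0, 0, 0], [3.5, 0, 0], 3], [[0, 0, 0], [3.5, 0, 0], 3], [[0, 0, 0], [3.5, 0, 0], 3], [[0, 0, 0], [2.7, 0, 0], 3], [[0, 0, 0], [1.7, 0, 0], 3], [[0, 0, 0], [1, 0, 0], 3], [[0, 0, 0], [0.5, 0, 0], 3], [[0, 0, 0], [0, 0, 0], 3]]'

```text
clock: 20.82
tool_pos: [0.4635, 0.2599, 0.0196]
eef_rot: [-0.045, 0.705, 0.047, 0.706]
contact_force: [0.2, 0.5, -2.5]
opening: 0.45
```

Request:
drive_tool --deltas '[[[0, 0, 0], [0.4, 0, 0], 3], [[0, 0, 0], [0, 0, 0], 5], [[0, 0, 0], [0, 0, 0], 5.6], [[0, 0, 0], [0, 0, 0], 5.6], [[0, 0, 0], [0, 0, 0], 5.6], [[0, 0, 0], [-2, 0, 0], 5.6], [[0, 0, 0], [-4, 0, 0], 5.6], [[0, 0, 0], [-4, 0, 0], 5.6], [[0, 0, 0], [-4, 0, 0], 5.6], [[0, 0, 0], [-4, 0, 0], 7], [[0, 0, 0], [-4, 0, 0], 7], [[0, 0, 0], [0, 0, 0], 7]]'

```text
clock: 21.82
tool_pos: [0.4666, 0.2621, 0.244]
eef_rot: [-0.042, 0.7, 0.05, 0.711]
contact_force: [0.7, 0.5, 0.0]
opening: 0.795
```

```bash
python3 - <<'E'
from h import *
from plant import r
plan(r,[.61,-.3285,.24],np.radians(98.8))
E
```

```text
t 21.82 pos [0.4666 0.2621 0.244 ] y-axis [-0.13   0.991  0.009] q7 [-0.37  0.84] open 7.0
turn deg [-1.34  0.97 -0.52] then shift cm [  0.4  -60.56   5.13]
```

Request:
drive_tool --deltas '[[[-1.3, 0.5, -0.3], [0, -3.8, 0.3], 7], [[0, 0, 0], [0, -3.8, 0.3], 7], [[0, 0, 0], [0, -3.8, 0.3], 7], [[0, 0, 0], [0, -3.8, 0.3], 7], [[0, 0, 0], [0, -3.8, 0.3], 7], [[0, 0, 0], [0, -3.8, 0.3], 7], [[0, 0, 0], [0, -3.8, 0.3], 7], [[0, 0, 0], [0, -3.8, 0.3], 7], [[0, 0, 0], [0, -3.8, 0.3], 7], [[0, 0, 0], [0, -3.8, 0.3], 7], [[0, 0, 0], [0, -3.8, 0.3], 7], [[0, 0, 0], [0, -3.8, 0.3], 7]]'

```text
clock: 22.82
tool_pos: [0.5673, -0.1882, 0.2373]
eef_rot: [-0.055, 0.707, 0.053, 0.703]
contact_force: [1.5, 0.2, -1.0]
opening: 0.795
```

Request:
drive_tool --deltas '[[[0, 0, 0], [0, -3.8, 0.3], 7], [[0, 0, 0], [0, -3.8, 0.3], 7], [[0, 0, 0], [0, -3.8, 0.3], 7], [[0, 0, 0], [0, -3.8, 0.3], 7], [[0, 0, 0], [0, 0, 0], 7], [[0, 0, 0], [0, 0, 0], 7], [[0, 0, 0], [0, 0, 0], 7]]'

```text
clock: 23.4
tool_pos: [0.6023, -0.3336, 0.2371]
eef_rot: [-0.055, 0.707, 0.054, 0.703]
contact_force: [-0.2, 0.3, -0.8]
opening: 0.796
```

```bash
python3 - <<'E'
from h import *
from plant import r
plan(r,[.61,-.3285,.24],np.radians(98.8)); wrist(r,'w9')
E
```

```text
t 23.4 pos [ 0.6023 -0.3336  0.2371] y-axis [-0.153  0.988 -0.001] q7 [0.62 1.93] open 7.0
turn deg [ 0.01 -0.3   0.07] then shift cm [-0.29  0.39  0.83]
```

View pics/w9.png

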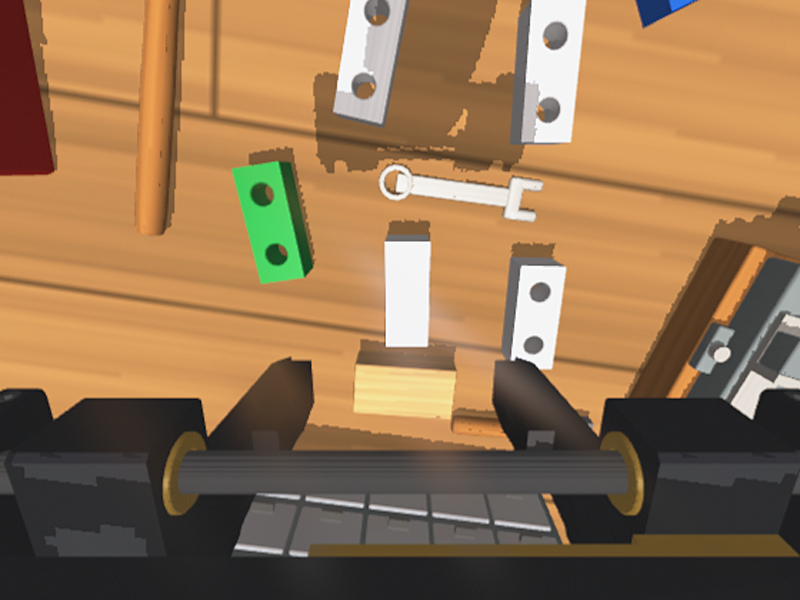

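```bash
python3 - <<'E'
from h import *
from plant import r
s=load('w9');T=load('top')
def c(u,v): return ray(T,230+u/4-.375,150+v/4-.375)
k=[wp(s,*x,.04) for x in((385,241),(430,239),(428,347),(385,347))]
d=k[2]+k[3]-k[0]-k[1];m=np.mean(k,0);print('blank',m.round(4),np.degrees(np.arctan2(d[1],d[0])),np.linalg.norm(d)/2)
print('h',tri([wray(s,385,347),c(555,117)])[0].round(3),tri([wray(s,430,239),c(633,243)])[0].round(3))
for n,(p,q,e,f) in dict(a=((534,345),(540,292),(428,140),(437,208)),b=((549,110),(555,36),(482,405),(494,475)),c=((363,85),(376,11),(682,400),(678,470))).items():
    a,b=wp(s,*p,.04),wp(s,*q,.04); d=a-b; print(n,((a+b)/2).round(4),np.degrees(np.arctan2(d[1],d[0])).round(1),'top h',tri([wray(s,*p),c(*e)])[0].round(3))
plan(r,[m[0],m[1],.003],np.radians(98.8))
E
```

```text
blank [ 0.6309 -0.3243  0.04  ] 8.447596243158499 0.10134389592053865
h [ 0.709 -0.326 -0.043] [ 0.565 -0.323  0.156]
a [ 0.6349 -0.202   0.04  ] 8.1 top h [ 0.661 -0.199  0.042]
b [ 0.4352 -0.2406  0.04  ] 9.7 top h [ 0.462 -0.237  0.045]
c [ 0.4399 -0.3837  0.04  ] -3.8 top h [ 0.467 -0.384  0.05 ]
t 23.45 pos [ 0.6026 -0.3326  0.2374] y-axis [-0.155  0.988 -0.001] q7 [0.62 1.93] open 6.98
turn deg [ 0.1  -0.3   0.06] then shift cm [23.44  0.38  2.93]
```

Request:
drive_tool --deltas '[[[0.1, -0.3, 0], [4, 0.2, 1.5], 7], [[0, 0, 0], [4, 0.2, 1.4], 7], [[0, 0, 0], [4, 0, 0], 7], [[0, 0, 0], [4, 0, 0], 7], [[0, 0, 0], [4, 0, 0], 7], [[0, 0, 0], [2.4, 0, 0], 7], [[0, 0, 0], [1, 0, 0], 7], [[0, 0, 0], [0, 0, 0], 5], [[0, 0, 0], [0, 0, 0], 3], [[0, 0, 0], [0, 0, 0], 3], [[0, 0, 0], [0, 0, 0], 3], [[0, 0, 0], [0, 0, 0], 3]]'

```text
clock: 24.45
tool_pos: [0.6313, -0.3261, 0.0075]
eef_rot: [-0.054, 0.704, 0.053, 0.706]
contact_force: [-2.1, -1.7, 5.2]
opening: 0.449
```

Request:
drive_tool --deltas '[[[0, 0, 0], [0, 0, 0], 3], [[0, 0, 0], [0, 0, 0], 3], [[0, 0, 0], [0, 0, 0], 3], [[0, 0, 0], [0, 0, 0], 3]]'

```text
clock: 24.78
tool_pos: [0.6313, -0.3261, 0.0075]
eef_rot: [-0.054, 0.704, 0.053, 0.706]
contact_force: [-1.7, 2.3, 6.3]
opening: 0.448
```

Request:
drive_tool --deltas '[[[0, 0, 0], [0, 0, 0], 5], [[0, 0, 0], [0, 0, 0], 5], [[0, 0, 0], [0, 0, 0], 5], [[0, 0, 0], [0, 0, 0], 5], [[0, 0, 0], [0, 0, 0], 3], [[0, 0, 0], [0, 0, 0], 3], [[0, 0, 0], [0, 0, 0], 3], [[0, 0, 0], [0, 0, 0], 3], [[0, 0, 0], [0, 0, 0], 3]]'

```text
clock: 25.53
tool_pos: [0.6297, -0.3267, 0.0049]
eef_rot: [-0.054, 0.705, 0.053, 0.705]
contact_force: [-1.0, 1.3, 0.4]
opening: 0.449
```

```bash
python3 - <<'E'
from h import *
from plant import r
plan(r,[.6709,.0017,.26],np.radians(-8.8)); plan(r,[.6709,.0017,.26],np.radians(98.8))
print(pose(r)[2]['contact_force'])
E
```

```text
t 25.53 pos [ 0.6297 -0.3267  0.0049] y-axis [-0.151  0.989 -0.002] q7 [0.56 1.83] open 3.95
turn deg [-72.51  -0.1    0.09] then shift cm [-25.51   0.95  33.09]
t 25.53 pos [ 0.6297 -0.3267  0.0049] y-axis [-0.151  0.989 -0.002] q7 [0.56 1.83] open 3.95
turn deg [-0.11 -0.02  0.12] then shift cm [-25.51  31.83   9.1 ]
[-0.97722845  1.28154865  0.37197071]
```

Request:
drive_tool --deltas '[[[0, 0, 0], [-2, 0, 0], 3], [[0, 0, 0], [-4, 0, 0], 3], [[0, 0, 0], [-4, 0, 0], 3], [[0, 0, 0], [-4, 0, 0], 3], [[0, 0, 0], [-4, 0, 0], 3], [[0, 0, 0], [-4, 0, 0], 3], [[0, 0, 0], [-3.5, 0, 0], 3], [[0, 0, 0], [0, 3.5, 1], 3], [[0, 0, 0], [0, 3.5, 1], 3], [[0, 0, 0], [0, 3.5, 1], 3], [[0, 0, 0], [0, 3.5, 1], 3], [[0, 0, 0], [0, 3.5, 1], 3]]'

```text
clock: 26.53
tool_pos: [0.6517, -0.1443, 0.2584]
eef_rot: [-0.054, 0.706, 0.053, 0.704]
contact_force: [0.4, -0.1, -4.9]
opening: 0.448
```

Request:
drive_tool --deltas '[[[0, 0, 0], [0, 3.5, 1], 3], [[0, 0, 0], [0, 3.5, 1], 3], [[0, 0, 0], [0, 3.5, 1], 3], [[0, 0, 0], [0, 3.8, 1.1], 3], [[-6.5, 0, 0], [0, 0, 0], 3], [[-6.5, 0, 0], [0, 0, 0], 3], [[-6.5, 0, 0], [0, 0, 0], 3], [[-6.5, 0, 0], [0, 0, 0], 3], [[-6.5, 0, 0], [0, 0, 0], 3], [[-6.5, 0, 0], [0, 0, 0], 3], [[-6.5, 0, 0], [0, 0, 0], 3], [[-6.5, 0, 0], [0, 0, 0], 3]]'

```text
clock: 27.53
tool_pos: [0.6708, 0.0012, 0.2578]
eef_rot: [-0.36, 0.611, 0.358, 0.608]
contact_force: [0.4, -0.1, -4.2]
opening: 0.449
```

Request:
drive_tool --deltas '[[[-6.5, 0, 0], [0, 0, 0], 3], [[-6.5, 0, 0], [0, 0, 0], 3], [[-6.5, 0, 0], [0, 0, 0], 3], [[-1, 0, 0], [0, 0, 0], 3], [[0, 0, 0], [0, 0, 0], 3], [[0, 0, 0], [0, 0, 0], 3], [[0, 0, 0], [0, 0, 0], 3]]'

```text
clock: 28.12
tool_pos: [0.6715, 0.0016, 0.2589]
eef_rot: [-0.46, 0.538, 0.459, 0.537]
contact_force: [0.9, 0.6, -4.5]
opening: 0.448
```

```bash
python3 - <<'E'
from h import *
from plant import r
plan(r,[.6690,.0017,.097],np.radians(171.2)); wrist(r,'w10'); print(pose(r)[2]['contact_force'])
E
```

```text
t 28.12 pos [0.6715 0.0016 0.2589] y-axis [-0.988  0.155 -0.   ] q7 [0.26 2.51] open 3.94
turn deg [-0.13 -0.17  0.01] then shift cm [16.19  0.25 -0.03]
[ 0.31516284 -0.45837141 -5.7410242 ]
```

View pics/w10.png

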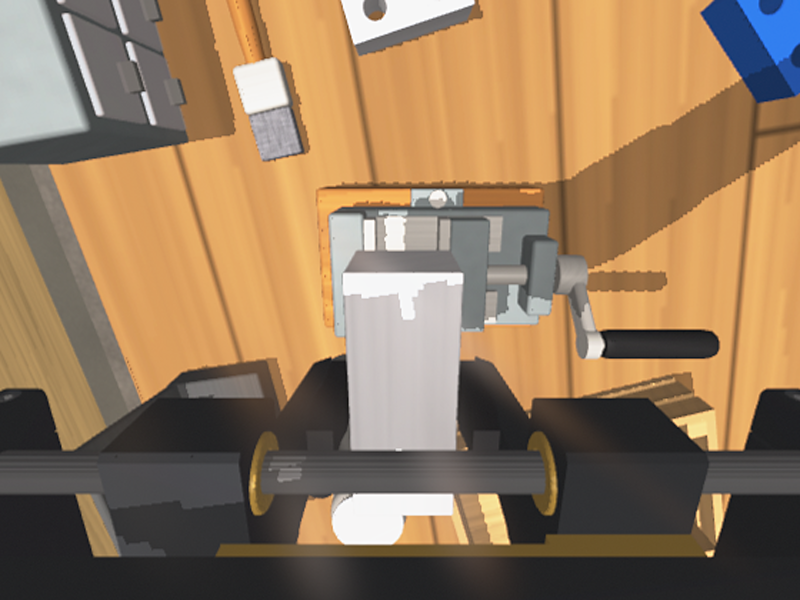

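```bash
python3 - <<'E'
from h import *
s=load('w10')
v=np.array([np.cos(-.1536),np.sin(-.1536),0]); n=np.array([-v[1],v[0],0]); o=np.array([.6709,.0017,0])
for p in((376,235),(364,235),(440,235),(450,240),(348,235)):
    w=wp(s,*p,.112)-o; print(p,'vise x',(w@v).round(4),'y',(w@n).round(4))
for p in((363,212),(362,330),(333,212),(333,332),(436,205),(436,325)):
    w=wp(s,*p,.112)-o; print(p,'vise x',(w@v).round(4),'y',(w@n).round(4))
for p in((345,270),(463,272)): # block lower? top front corners
    w=wp(s,*p,.295)-o; print('blk',p,(w@v).round(4),(w@n).round(4))
c=s['color'][140:235,215:345,::-1]; cv2.imwrite('pics/w10c.png',cv2.resize(c,None,fx=6,fy=6,interpolation=cv2.INTER_CUBIC))
E
```

```text
(376, 235) vise x 0.0186 y -0.0302
(364, 235) vise x 0.0276 y -0.0302
(440, 235) vise x -0.0295 y -0.03
(450, 240) vise x -0.0371 y -0.0263
(348, 235) vise x 0.0396 y -0.0302
(363, 212) vise x 0.0278 y -0.0472
(362, 330) vise x 0.0315 y 0.0463
(333, 212) vise x 0.0499 y -0.0473
(333, 332) vise x 0.055 y 0.048
(436, 205) vise x -0.026 y -0.0521
(436, 325) vise x -0.0281 y 0.0422
blk (345, 270) 0.0174 -0.0468
blk (463, 272) -0.021 -0.046
```

View pics/w10c.png

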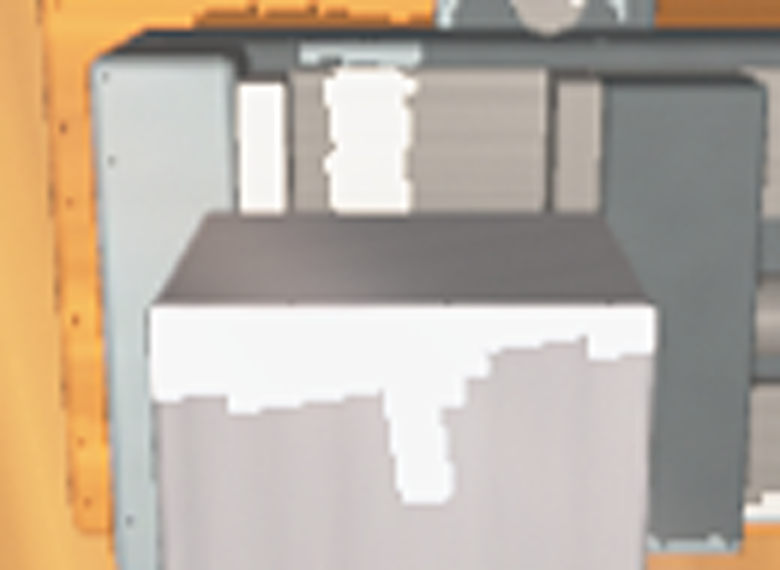

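Request:
drive_tool --deltas '[[[-0.13, -0.17, 0], [3, 0.3, 0], 3], [[0, 0, 0], [4, 0, 0], 3], [[0, 0, 0], [3.5, 0, 0], 3], [[0, 0, 0], [2.5, 0, 0], 3], [[0, 0, 0], [0.5, 0, 0], 3], [[0, 0, 0], [0.5, 0, 0], 3], [[0, 0, 0], [0.5, 0, 0], 3], [[0, 0, 0], [0, 0, 0], 3]]'

```text
clock: 28.83
tool_pos: [0.6698, 0.0026, 0.1153]
eef_rot: [-0.461, 0.535, 0.46, 0.538]
contact_force: [-0.1, 0.9, -4.9]
opening: 0.442
```

Request:
drive_tool --deltas '[[[0, 0, 0], [0.5, 0, 0], 3], [[0, 0, 0], [0.5, 0, 0], 3], [[0, 0, 0], [0.4, 0, 0], 3], [[0, 0, 0], [0, 0, 0], 3]]'

```text
clock: 29.17
tool_pos: [0.6683, 0.0019, 0.0996]
eef_rot: [-0.461, 0.537, 0.461, 0.536]
contact_force: [-1.2, -0.2, -5.2]
opening: 0.445
```

Request:
drive_tool --deltas '[[[0, 0, 0], [0.3, 0, 0], 3], [[0, 0, 0], [0.1, 0, 0], 3], [[0, 0, 0], [0, 0, 0], 3]]'

```text
clock: 29.42
tool_pos: [0.6687, 0.0022, 0.096]
eef_rot: [-0.461, 0.536, 0.461, 0.537]
contact_force: [-0.5, 0.6, -4.0]
opening: 0.45
```

Request:
drive_tool --deltas '[[[0, 0, 0], [0, 0, 0], 5], [[0, 0, 0], [0, 0, 0], 6], [[0, 0, 0], [0, 0, 0], 6], [[0, 0, 0], [0, 0, 0], 6], [[0, 0, 0], [-1, 0, 0], 6], [[0, 0, 0], [-3, 0, 0], 6], [[0, 0, 0], [-4, 0, 0], 6], [[0, 0, 0], [-4, 0, 0], 5], [[0, 0, 0], [-2.5, 0, 0], 5]]'

```text
clock: 30.17
tool_pos: [0.6703, 0.0032, 0.2467]
eef_rot: [-0.462, 0.534, 0.46, 0.539]
contact_force: [1.1, 0.6, 0.4]
opening: 0.575
```

```bash
python3 - <<'E'
from h import *
from plant import r
plan(r,[.4947,.0742,.24],np.radians(171.2));plan(r,[.4947,.0742,.1026],np.radians(81.3))
E
```

```text
t 30.17 pos [0.6703 0.0032 0.2467] y-axis [-0.989  0.151 -0.006] q7 [0.26 2.5 ] open 5.06
turn deg [0.13 0.18 0.37] then shift cm [ 0.67 18.44  4.33]
t 30.17 pos [0.6703 0.0032 0.2467] y-axis [-0.989  0.151 -0.006] q7 [0.26 2.5 ] open 5.06
turn deg [-89.97  -0.15   0.43] then shift cm [14.41 -4.36 18.43]
```

Request:
drive_tool --deltas '[[[0, 0.2, 0.4], [0, 3.7, 0.9], 5], [[0, 0, 0], [0, 3.7, 0.9], 5], [[0, 0, 0], [0, 3.7, 0.9], 5], [[0, 0, 0], [0, 3.7, 0.8], 5], [[0, 0, 0], [0, 3.7, 0.8], 5], [[7, 0, 0], [0, 0, 0], 5], [[7, 0, 0], [0, 0, 0], 5], [[7, 0, 0], [0, 0, 0], 5], [[7, 0, 0], [0, 0, 0], 5], [[7, 0, 0], [0, 0, 0], 5], [[7, 0, 0], [0, 0, 0], 5], [[7, 0, 0], [0, 0, 0], 5]]'

```text
clock: 31.17
tool_pos: [0.4926, 0.073, 0.2431]
eef_rot: [-0.195, 0.682, 0.195, 0.678]
contact_force: [-0.1, -0.7, 0.3]
opening: 0.566
```

Request:
drive_tool --deltas '[[[7, 0, 0], [0, 0, 0], 5], [[7, 0, 0], [0, 0, 0], 5], [[7, 0, 0], [0, 0, 0], 5], [[7, 0, 0], [0, 0, 0], 5], [[7, 0, 0], [0, 0, 0], 5], [[6, 0, 0], [0, 0, 0], 5], [[0, 0, 0], [0, 0, 0], 5], [[0, 0, 0], [0, 0, 0], 5], [[0, 0, 0], [0, 0, 0], 5]]'

```text
clock: 31.92
tool_pos: [0.4925, 0.0729, 0.2425]
eef_rot: [0.052, 0.707, -0.053, 0.703]
contact_force: [-0.5, 1.2, 0.2]
opening: 0.567
```

```bash
python3 - <<'E'
from h import *
from plant import r
plan(r,[.4947,.0742,.1026],np.radians(81.3))
E
```

```text
t 31.92 pos [0.4925 0.0729 0.2425] y-axis [ 0.148  0.989 -0.002] q7 [-0.06  0.98] open 4.99
turn deg [ 0.2  -0.32  0.14] then shift cm [13.99  0.16  0.2 ]
```

Request:
drive_tool --deltas '[[[0.2, -0.3, 0], [4, 0.1, 0.1], 5], [[0, 0, 0], [4, 0.1, 0.1], 5], [[0, 0, 0], [4, 0, 0], 5], [[0, 0, 0], [2, 0, 0], 5], [[0, 0, 0], [0, 0, 0], 3], [[0, 0, 0], [0, 0, 0], 1], [[0, 0, 0], [0, 0, 0], 1], [[0, 0, 0], [0, 0, 0], 1], [[0, 0, 0], [0, 0, 0], 1], [[0, 0, 0], [0, 0, 0], 1], [[0, 0, 0], [0, 0, 0], 1]]' --force 25

```text
clock: 32.83
tool_pos: [0.4955, 0.074, 0.1033]
eef_rot: [0.054, 0.704, -0.056, 0.706]
contact_force: [1.9, -0.9, 5.6]
opening: 0.238
```

Request:
drive_tool --deltas '[[[0, 0, 0], [-1.04, -1.8, 0], 1], [[0, 0, 0], [-0.36, -2.05, 0], 1], [[0, 0, 0], [0.36, -2.05, 0], 1], [[0, 0, 0], [1.04, -1.8, 0], 1], [[0, 0, 0], [1.6, -1.34, 0], 1], [[0, 0, 0], [1.96, -0.71, 0], 1], [[0, 0, 0], [2.08, 0, 0], 1], [[0, 0, 0], [1.96, 0.71, 0], 1], [[0, 0, 0], [0, 0, 0], 1]]'

```text
clock: 33.58
tool_pos: [0.4817, -0.0159, 0.0243]
eef_rot: [0.054, 0.705, -0.056, 0.705]
contact_force: [5.1, -4.2, -7.7]
opening: 0.236
```

Request:
drive_tool --deltas '[[[0, 0, 0], [1.6, 1.34, 0], 1], [[0, 0, 0], [1.04, 1.8, 0], 1], [[0, 0, 0], [0.36, 2.05, 0], 1], [[0, 0, 0], [-0.36, 2.05, 0], 1], [[0, 0, 0], [-1.04, 1.8, 0], 1], [[0, 0, 0], [-1.6, 1.34, 0], 1], [[0, 0, 0], [-1.96, 0.71, 0], 1], [[0, 0, 0], [-2.08, 0, 0], 1], [[0, 0, 0], [-1.96, -0.71, 0], 1], [[0, 0, 0], [-1.6, -1.34, 0], 1], [[0, 0, 0], [0, 0, 0], 1]]'

```text
clock: 34.5
tool_pos: [0.4951, 0.0697, 0.1046]
eef_rot: [0.054, 0.704, -0.058, 0.706]
contact_force: [1.8, -4.3, 0.8]
opening: 0.242
```

Request:
drive_tool --deltas '[[[0, 0, 0], [-0.52, -0.9, 0], 1], [[0, 0, 0], [-0.52, -0.9, 0], 1], [[0, 0, 0], [-0.2, -1, 0], 1], [[0, 0, 0], [-0.1, -1.05, 0], 1], [[0, 0, 0], [0.1, -1.05, 0], 1], [[0, 0, 0], [0.26, -1, 0], 1], [[0, 0, 0], [0, 0, 0], 1]]'

```text
clock: 35.08
tool_pos: [0.4873, 0.0184, 0.1143]
eef_rot: [0.055, 0.703, -0.053, 0.707]
contact_force: [0.1, 2.4, 18.2]
opening: 0.231
```

```bash
python3 - <<'E'
from h import *
from plant import r
p,q,st=pose(r); d=p-[.4890,.0370,.0594]; y=d[:2]@[.152,.988]; print(p,np.degrees(np.arctan2(y,d[2])),np.hypot(y,d[2]),st['contact_force'])
E
```

```text
[0.48732639 0.0184027  0.11427075] -18.752259637922105 0.05794670967743057 [ 0.12071009  2.39231061 18.23408113]
```

Request:
drive_tool --deltas '[[[0, 0, 0], [0.3, -0.6, 0], 1], [[0, 0, 0], [0.1, -0.2, 0], 1], [[0, 0, 0], [0, 0, 0], 1], [[0, 0, 0], [0, 0, 0], 1], [[0, 0, 0], [0, 0, 0], 1]]'

```text
clock: 35.5
tool_pos: [0.4862, 0.011, 0.1107]
eef_rot: [0.054, 0.703, -0.053, 0.707]
contact_force: [-1.5, 3.4, 24.1]
opening: 0.235
```

```bash
python3 - <<'E'
from h import *
from plant import r
p,q,st=pose(r); d=p-[.4890,.0370,.0594]; y=d[:2]@[.152,.988]; print(p,np.degrees(np.arctan2(y,d[2])),np.hypot(y,d[2]),st['contact_force'])
E
```

```text
[0.48621975 0.01096542 0.11073901] -26.98780347107527 0.05761286848743598 [-1.54967248  3.44607015 24.06491571]
```

Request:
drive_tool --deltas '[[[0, 0, 0], [0, 0, 0], 3], [[0, 0, 0], [0, 0, 0], 5], [[0, 0, 0], [0, 0, 0], 5], [[0, 0, 0], [0, 0, 0], 5], [[0, 0, 0], [0, 0, 0], 5], [[0, 0, 0], [-3, 0, 0], 5], [[0, 0, 0], [-4, 0, 0], 6], [[0, 0, 0], [-4, 0, 0], 7], [[0, 0, 0], [-4, 0, 0], 7], [[0, 0, 0], [0, 0, 0], 7], [[0, 0, 0], [0, 0, 0], 7]]'

```text
clock: 36.42
tool_pos: [0.4839, 0.0076, 0.2596]
eef_rot: [0.054, 0.705, -0.056, 0.705]
contact_force: [-0.3, 0.3, 0.2]
opening: 0.791
```

```bash
python3 - <<'E'
from h import *
from plant import r
plan(r,[.605,-.207,.25],np.radians(98.2)); n=r.snapshot('top'); np.savez('top2.npz',**n)
wrist(r,'w11')
c=n['color'][150:290,230:430,::-1]
w=cv2.imread('pics/w11.png')[200:600,250:550]
cv2.imwrite('pics/t2.png',np.hstack([cv2.resize(c,(572,400),interpolation=cv2.INTER_CUBIC),cv2.resize(w,(228,304)) if 0 else cv2.resize(w,(228,400))]))
E
```

```text
t 36.42 pos [0.4839 0.0076 0.2596] y-axis [ 0.155  0.988 -0.003] q7 [0.09 1.09] open 6.96
turn deg [-17.12   0.03   0.19] then shift cm [  0.96 -22.97   8.93]
```

View pics/t2.png

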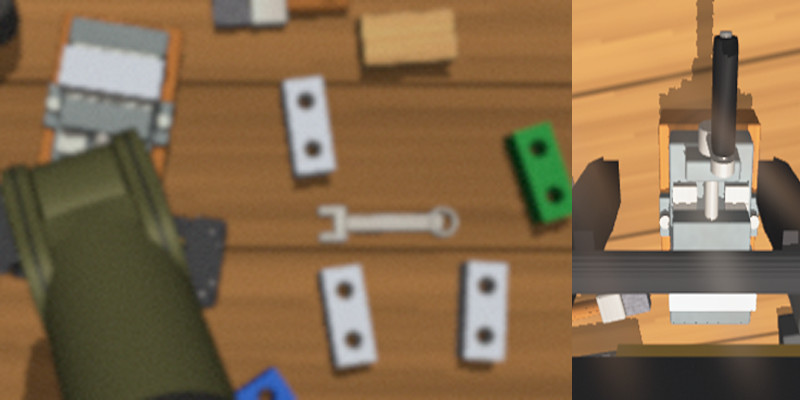

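Request:
drive_tool --deltas '[[[-5.5, 0, 0], [0, 0, 0], 7], [[-5.5, 0, 0], [0, 0, 0], 7], [[-5.5, 0, 0], [0, 0, 0], 7], [[0, 0, 0], [0, -3.27, 1.76], 7], [[0, 0, 0], [0, -3.27, 1.76], 7], [[0, 0, 0], [0, -3.27, 1.76], 7], [[0, 0, 0], [0, -3.27, 1.76], 7], [[0, 0, 0], [0, -3.27, 1.76], 7], [[0, 0, 0], [0, -3.27, 1.76], 7], [[0, 0, 0], [0, -3.27, 1.76], 7], [[0, 0, 0], [0, 0, 0], 7], [[0, 0, 0], [0, 0, 0], 7]]'

```text
clock: 37.52
tool_pos: [0.635, -0.2045, 0.2546]
eef_rot: [-0.046, 0.708, 0.045, 0.703]
contact_force: [-0.7, 0.4, 0.8]
opening: 0.793
```

```bash
cat >> h.py <<'E'
def whites(s):
    "native-pixel centroids and areas of pale grey blobs in a top picture, block area only"
    c=s['color']; hsv=cv2.cvtColor(c,cv2.COLOR_RGB2HSV); m=((hsv[...,1]<45)&(hsv[...,2]>140)).astype('u1')*255
    m=cv2.morphologyEx(m,cv2.MORPH_CLOSE,np.ones((7,7),'u1')); m[:,:320]=0;m[:170]=0;m[300:]=0;m[:,425:]=0
    o=[]
    for k in cv2.findContours(m,cv2.RETR_EXTERNAL,cv2.CHAIN_APPROX_NONE)[0]:
        a=cv2.contourArea(k)
        if a>300: M=cv2.moments(k); u,v=M['m10']/a,M['m01']/a; o.append((round(u,1),round(v,1),a,[round(x,1) for x in cv2.minAreaRect(k)[1]+(cv2.minAreaRect(k)[2],)],plane(s,u,v,.04).round(4)))
    return o
E
python3 - <<'E'
from h import *
from plant import r
for n in('top','top2'): print(n,*whites(load(n)),sep='\n')
s=r.snapshot('top'); print('now',*whites(s),sep='\n')
plan(r,[.636,-.2027,.004],np.radians(97.6))
E
```

```text
top
(351.7, 259.9, 427.5, [34.4, 13.8, 80.5], array([ 0.4367, -0.2421,  0.04  ]))
(399.5, 258.5, 427.0, [13.9, 34.8, 2.3], array([ 0.4414, -0.3845,  0.04  ]))
(378.1, 194.6, 405.5, [33.1, 13.7, 80.0], array([ 0.6331, -0.3254,  0.04  ]))
(337.8, 193.3, 410.5, [33.3, 13.7, 82.2], array([ 0.6367, -0.2034,  0.04  ]))
top2
(351.6, 260.0, 429.5, [34.4, 13.8, 80.5], array([ 0.4364, -0.242 ,  0.04  ]))
(399.5, 258.5, 428.5, [14.0, 34.1, 2.0], array([ 0.4414, -0.3844,  0.04  ]))
(337.8, 193.3, 413.5, [33.2, 13.9, 82.6], array([ 0.6366, -0.2035,  0.04  ]))
now
(352.7, 260.3, 339.5, [33.1, 12.0, 79.4], array([ 0.4354, -0.245 ,  0.04  ]))
t 37.57 pos [ 0.6349 -0.2021  0.2553] y-axis [-0.132  0.991  0.   ] q7 [0.42 1.72] open 6.99
turn deg [-0.01 -0.41 -0.  ] then shift cm [25.13 -0.08  0.1 ]
```

Request:
drive_tool --deltas '[[[0, -0.4, 0], [4, 0, 0.1], 7], [[0, 0, 0], [4, 0, 0], 7], [[0, 0, 0], [4, 0, 0], 7], [[0, 0, 0], [4, 0, 0], 7], [[0, 0, 0], [4, 0, 0], 7], [[0, 0, 0], [3.2, 0, 0], 7], [[0, 0, 0], [2, 0, 0], 7], [[0, 0, 0], [0, 0, 0], 7], [[0, 0, 0], [0, 0, 0], 5], [[0, 0, 0], [0, 0, 0], 3], [[0, 0, 0], [0, 0, 0], 3], [[0, 0, 0], [0, 0, 0], 3]]' --force 50

```text
clock: 38.57
tool_pos: [0.6399, -0.2028, 0.0084]
eef_rot: [-0.048, 0.703, 0.046, 0.709]
contact_force: [0.3, -0.3, 1.0]
opening: 0.513
```

Request:
drive_tool --deltas '[[[0, 0, 0], [0, 0, 0], 3], [[0, 0, 0], [0, 0, 0], 3], [[0, 0, 0], [0, 0, 0], 3], [[0, 0, 0], [0, 0, 0], 3], [[0, 0, 0], [-2, 0, 0], 3], [[0, 0, 0], [-4, 0, 0], 3], [[0, 0, 0], [-4, 0, 0], 3], [[0, 0, 0], [-4, 0, 0], 3], [[0, 0, 0], [-4, 0, 0], 3], [[0, 0, 0], [-4, 0, 0], 3], [[0, 0, 0], [-3, 0, 0], 3], [[0, 0, 0], [0, 0, 0], 3]]'

```text
clock: 39.57
tool_pos: [0.6409, -0.2028, 0.2638]
eef_rot: [-0.049, 0.699, 0.045, 0.712]
contact_force: [1.1, -1.1, -3.2]
opening: 0.447
```

```bash
python3 - <<'E'
from h import *
from plant import r
c=np.array([.518,.309]); x=np.array([np.cos(np.radians(7.3)),np.sin(np.radians(7.3))]); y=np.array([-x[1],x[0]])
for i,j in((1,-1),(1,1),(-1,1)): print(i,j,(c+i*.063*x+j*.043*y).round(4))
p=c+.063*x-.043*y
plan(r,[p[0],p[1],.25],np.radians(97.3))
E
```

```text
1 -1 [0.586  0.2744]
1 1 [0.575  0.3597]
-1 1 [0.45   0.3436]
t 39.57 pos [ 0.6409 -0.2028  0.2638] y-axis [-0.132  0.991 -0.007] q7 [0.42 1.72] open 3.93
turn deg [0.28 0.99 0.38] then shift cm [ 1.38 48.03  0.61]
```

Request:
drive_tool --deltas '[[[0.2, 0.5, 0.2], [0, 3, 0.3], 3], [[0, 0, 0], [0, 4, 0.1], 3], [[0, 0, 0], [0, 4, 0.1], 3], [[0, 0, 0], [0, 4, 0.1], 3], [[0, 0, 0], [0, 4, 0.1], 3], [[0, 0, 0], [0, 4, 0.1], 3], [[0, 0, 0], [0, 4, 0], 3], [[0, 0, 0], [0, 4, 0], 3], [[0, 0, 0], [0, 4, 0], 3], [[0, 0, 0], [0, 4, 0], 3], [[0, 0, 0], [0, 4, 0], 3], [[0, 0, 0], [0, 4, 0], 3]]'

```text
clock: 40.57
tool_pos: [0.5828, 0.2657, 0.2547]
eef_rot: [-0.046, 0.708, 0.045, 0.703]
contact_force: [0.6, -0.5, -4.7]
opening: 0.443
```

Request:
drive_tool --deltas '[[[0, 0, 0], [0, 1, 0], 3], [[0, 0, 0], [0, 0, 0], 3], [[0, 0, 0], [0, 0, 0], 3]]'

```text
clock: 40.82
tool_pos: [0.5817, 0.2749, 0.2549]
eef_rot: [-0.047, 0.708, 0.046, 0.703]
contact_force: [-0.1, -0.4, -4.0]
opening: 0.446
```

```bash
python3 - <<'E'
from h import *
from plant import r
plan(r,[.588,.2744,.020],np.radians(97.3))
print(*whites(r.snapshot('top')),sep='\n')
E
```

```text
t 40.82 pos [0.5817 0.2749 0.2549] y-axis [-0.131  0.991 -0.001] q7 [-0.33  0.98] open 3.92
turn deg [ 0.26 -0.38  0.04] then shift cm [23.49 -0.13  0.62]
(351.6, 260.0, 437.0, [34.4, 14.0, 80.5], array([ 0.4364, -0.2418,  0.04  ]))
(399.4, 258.6, 436.5, [14.2, 34.8, 2.0], array([ 0.4409, -0.3841,  0.04  ]))
```

Request:
drive_tool --deltas '[[[0.26, -0.3, 0], [4, -0.1, 0.6], 3], [[0, 0, 0], [4, 0, 0], 3], [[0, 0, 0], [4, 0, 0], 3], [[0, 0, 0], [4, 0, 0], 3], [[0, 0, 0], [3.5, 0, 0], 3], [[0, 0, 0], [2, 0, 0], 3], [[0, 0, 0], [1, 0, 0], 3], [[0, 0, 0], [0.7, 0, 0], 3], [[0, 0, 0], [0.3, 0, 0], 3], [[0, 0, 0], [0, 0, 0], 3]]'

```text
clock: 41.7
tool_pos: [0.5903, 0.2744, 0.0223]
eef_rot: [-0.043, 0.705, 0.044, 0.707]
contact_force: [0.1, -0.0, -3.5]
opening: 0.448
```

Request:
drive_tool --deltas '[[[0, 0, 0], [0.3, 0, 0], 3], [[0, 0, 0], [0, 0, 0], 3], [[0, 0, 0], [0, 0, 0], 5], [[0, 0, 0], [0, 0, 0], 5.6], [[0, 0, 0], [0, 0, 0], 5.6], [[0, 0, 0], [0, 0, 0], 5.6], [[0, 0, 0], [-2, 0, 0], 5.6], [[0, 0, 0], [-4, 0, 0], 5.6], [[0, 0, 0], [-4, 0, 0], 5.6], [[0, 0, 0], [-4, 0, 0], 5.6], [[0, 0, 0], [-4, 0, 0], 7], [[0, 0, 0], [-4, 0, 0], 7]]'

```text
clock: 42.7
tool_pos: [0.5888, 0.2744, 0.2412]
eef_rot: [-0.044, 0.705, 0.045, 0.706]
contact_force: [1.1, -0.6, -0.0]
opening: 0.762
```

```bash
python3 - <<'E'
from h import *
from plant import r
plan(r,[.4365,-.241,.24],np.radians(99.3))
print(*whites(r.snapshot('top')),sep='\n')
E
```

```text
t 42.7 pos [0.5888 0.2744 0.2412] y-axis [-0.125  0.992  0.001] q7 [-0.33  0.97] open 6.71
turn deg [-2.14  0.13 -0.07] then shift cm [  0.12 -48.4  -23.36]
(351.6, 260.0, 437.0, [34.4, 14.0, 80.5], array([ 0.4364, -0.2418,  0.04  ]))
(399.5, 258.5, 432.5, [14.0, 34.1, 2.1], array([ 0.4414, -0.3843,  0.04  ]))
```

Request:
drive_tool --deltas '[[[-2.1, 0, 0], [0, -3.6, -1.7], 7], [[0, 0, 0], [0, -3.73, -1.8], 7], [[0, 0, 0], [0, -3.73, -1.8], 7], [[0, 0, 0], [0, -3.73, -1.8], 7], [[0, 0, 0], [0, -3.73, -1.8], 7], [[0, 0, 0], [0, -3.73, -1.8], 7], [[0, 0, 0], [0, -3.73, -1.8], 7], [[0, 0, 0], [0, -3.73, -1.8], 7], [[0, 0, 0], [0, -3.73, -1.8], 7], [[0, 0, 0], [0, -3.73, -1.8], 7], [[0, 0, 0], [0, -3.73, -1.8], 7], [[0, 0, 0], [0, -3.73, -1.8], 7]]'

```text
clock: 43.75
tool_pos: [0.4465, -0.202, 0.2382]
eef_rot: [-0.057, 0.704, 0.057, 0.706]
contact_force: [0.5, -0.5, 0.8]
opening: 0.797
```

Request:
drive_tool --deltas '[[[0, 0, 0], [0, -3.73, -1.8], 7], [[0, 0, 0], [0, 0, 0], 7], [[0, 0, 0], [0, 0, 0], 7]]'

```text
clock: 44.0
tool_pos: [0.4342, -0.2428, 0.2378]
eef_rot: [-0.055, 0.704, 0.055, 0.706]
contact_force: [-0.4, 0.5, 0.9]
opening: 0.796
```

```bash
python3 - <<'E'
from h import *
from plant import r
plan(r,[.4365,-.241,.003],np.radians(99.3))
s=r.snapshot('wrist');p,q,st=pose(r)
W=np.eye(4);W[:3,:3]=q.as_matrix();W[:3,3]=p;E=W@s['tool_from_camera']
hsv=cv2.cvtColor(s['color'],cv2.COLOR_RGB2HSV); m=((hsv[...,1]<40)&(hsv[...,2]>150)).astype('u1')
n,_,S,C=cv2.connectedComponentsWithStats(m)
for i in range(1,n):
    if S[i,4]>800: print(S[i],C[i].round(1),plane(s,*C[i],.04,E).round(4))
E
```

```text
t 44.0 pos [ 0.4342 -0.2428  0.2378] y-axis [-0.154  0.988 -0.   ] q7 [0.68 1.85] open 7.0
turn deg [-0.43  0.08  0.01] then shift cm [23.48  0.14  0.26]
[ 150  127   41   85 2316] [169.4 168.5] [ 0.439  -0.3807  0.04  ]
[ 266  144   33   78 2222] [282.1 182.6] [ 0.4345 -0.2387  0.04  ]
[ 188  225  102   31 1142] [241.4 239.1] [ 0.5198 -0.2806  0.04  ]
```

Request:
drive_tool --deltas '[[[-0.4, 0, 0], [4, 0.15, 0.2], 7], [[0, 0, 0], [4, 0, 0], 7], [[0, 0, 0], [4, 0, 0], 7], [[0, 0, 0], [4, 0, 0], 7], [[0, 0, 0], [3.5, 0, 0], 7], [[0, 0, 0], [2.5, 0, 0], 7], [[0, 0, 0], [1.5, 0, 0], 7], [[0, 0, 0], [0, 0, 0], 7], [[0, 0, 0], [0, 0, 0], 5], [[0, 0, 0], [0, 0, 0], 3], [[0, 0, 0], [0, 0, 0], 3], [[0, 0, 0], [0, 0, 0], 3]]'

```text
clock: 45.05
tool_pos: [0.4387, -0.2383, 0.0042]
eef_rot: [-0.06, 0.703, 0.059, 0.706]
contact_force: [0.1, -3.9, 1.1]
opening: 0.52
```

Request:
drive_tool --deltas '[[[0, 0, 0], [0, 0, 0], 3], [[0, 0, 0], [0, 0, 0], 3], [[0, 0, 0], [0, 0, 0], 3], [[0, 0, 0], [0, 0, 0], 3], [[0, 0, 0], [-2, 0, 0], 3], [[0, 0, 0], [-4, 0, 0], 3], [[0, 0, 0], [-4, 0, 0], 3], [[0, 0, 0], [-4, 0, 0], 3], [[0, 0, 0], [-4, 0, 0], 3], [[0, 0, 0], [-4, 0, 0], 3], [[0, 0, 0], [-3, 0, 0], 3], [[0, 0, 0], [0, 0, 0], 3]]'

```text
clock: 46.05
tool_pos: [0.44, -0.2389, 0.2585]
eef_rot: [-0.061, 0.701, 0.058, 0.709]
contact_force: [1.1, 0.8, -2.9]
opening: 0.446
```

```bash
python3 - <<'E'
from h import *
from plant import r
plan(r,[.577,.3600,.25],np.radians(97.3))
E
```

```text
t 46.05 pos [ 0.44   -0.2389  0.2585] y-axis [-0.167  0.986 -0.005] q7 [0.7  1.84] open 3.92
turn deg [2.33 0.62 0.28] then shift cm [ 0.85 57.67 21.2 ]
```

Request:
drive_tool --deltas '[[[2.3, 0.4, 0.2], [0, 3.6, 1.2], 3], [[0, 0, 0], [0, 3.85, 1.42], 3], [[0, 0, 0], [0, 3.85, 1.42], 3], [[0, 0, 0], [0, 3.85, 1.42], 3], [[0, 0, 0], [0, 3.85, 1.42], 3], [[0, 0, 0], [0, 3.85, 1.42], 3], [[0, 0, 0], [0, 3.85, 1.42], 3], [[0, 0, 0], [0, 3.85, 1.42], 3], [[0, 0, 0], [0, 3.85, 1.42], 3], [[0, 0, 0], [0, 3.85, 1.42], 3], [[0, 0, 0], [0, 3.85, 1.42], 3], [[0, 0, 0], [0, 3.85, 1.42], 3]]'

```text
clock: 47.05
tool_pos: [0.5423, 0.2404, 0.2519]
eef_rot: [-0.045, 0.709, 0.046, 0.702]
contact_force: [1.2, -0.1, -3.3]
opening: 0.448
```

Request:
drive_tool --deltas '[[[0, 0, 0], [0, 3.85, 1.42], 3], [[0, 0, 0], [0, 3.85, 1.42], 3], [[0, 0, 0], [0, 3.85, 1.42], 3], [[0, 0, 0], [0, 0.2, 0.2], 3], [[0, 0, 0], [0, 0, 0], 3], [[0, 0, 0], [0, 0, 0], 3]]'

```text
clock: 47.55
tool_pos: [0.5717, 0.3606, 0.2518]
eef_rot: [-0.045, 0.709, 0.046, 0.702]
contact_force: [-0.8, -0.5, -3.1]
opening: 0.449
```

```bash
python3 - <<'E'
from h import *
from plant import r
plan(r,[.577,.3610,.019],np.radians(97.3))
print(*whites(r.snapshot('top')),sep='\n')
E
```

```text
t 47.55 pos [0.5717 0.3606 0.2518] y-axis [-0.129  0.992  0.001] q7 [-0.44  0.84] open 3.95
turn deg [ 0.1  -0.51 -0.06] then shift cm [ 2.328e+01 -2.000e-02  5.300e-01]
(399.5, 258.5, 429.5, [14.0, 34.1, 2.0], array([ 0.4413, -0.3843,  0.04  ]))
```

Request:
drive_tool --deltas '[[[0.1, -0.4, 0], [4, 0, 0.4], 3], [[0, 0, 0], [4, 0, 0], 3], [[0, 0, 0], [4, 0, 0], 3], [[0, 0, 0], [4, 0, 0], 3], [[0, 0, 0], [3.3, 0, 0], 3], [[0, 0, 0], [2, 0, 0], 3], [[0, 0, 0], [1, 0, 0], 3], [[0, 0, 0], [0.7, 0, 0], 3], [[0, 0, 0], [0.3, 0, 0], 3], [[0, 0, 0], [0, 0, 0], 3]]'

```text
clock: 48.43
tool_pos: [0.5775, 0.3631, 0.0219]
eef_rot: [-0.043, 0.705, 0.046, 0.707]
contact_force: [-0.0, -0.1, -2.2]
opening: 0.451
```

Request:
drive_tool --deltas '[[[0, 0, 0], [0.4, 0, 0], 3], [[0, 0, 0], [0, 0, 0], 3], [[0, 0, 0], [0, 0, 0], 5], [[0, 0, 0], [0, 0, 0], 5.6], [[0, 0, 0], [0, 0, 0], 5.6], [[0, 0, 0], [0, 0, 0], 5.6], [[0, 0, 0], [-2, 0, 0], 5.6], [[0, 0, 0], [-4, 0, 0], 5.6], [[0, 0, 0], [-4, 0, 0], 5.6], [[0, 0, 0], [-4, 0, 0], 5.6], [[0, 0, 0], [-4, 0, 0], 7], [[0, 0, 0], [-4, 0, 0], 7]]'

```text
clock: 49.43
tool_pos: [0.5763, 0.3621, 0.2396]
eef_rot: [-0.043, 0.705, 0.047, 0.706]
contact_force: [0.2, 0.2, -0.7]
opening: 0.763
```

```bash
python3 - <<'E'
from h import *
from plant import r
print(*whites(r.snapshot('top')),sep='\n')
plan(r,[.4405,-.384,.24],np.radians(85.8))
E
```

```text
(399.5, 258.5, 432.5, [14.0, 34.7, 2.3], array([ 0.4412, -0.3843,  0.04  ]))
t 49.48 pos [0.58   0.3655 0.2489] y-axis [-0.126  0.992  0.013] q7 [-0.44  0.84] open 6.98
turn deg [11.41  0.79 -0.81] then shift cm [  0.89 -75.77  -8.43]
```

Request:
drive_tool --deltas '[[[5.7, 0.4, -0.4], [0, 0, 0], 7], [[5.7, 0.2, -0.2], [0, 0, 0], 7], [[0, 0, 0], [0, -4, -0.45], 7], [[0, 0, 0], [0, -4, -0.45], 7], [[0, 0, 0], [0, -4, -0.45], 7], [[0, 0, 0], [0, -4, -0.45], 7], [[0, 0, 0], [0, -4, -0.45], 7], [[0, 0, 0], [0, -4, -0.45], 7], [[0, 0, 0], [0, -4, -0.45], 7], [[0, 0, 0], [0, -4, -0.45], 7], [[0, 0, 0], [0, -4, -0.45], 7], [[0, 0, 0], [0, -4, -0.45], 7]]'

```text
clock: 50.48
tool_pos: [0.5023, -0.0352, 0.2407]
eef_rot: [0.023, 0.709, -0.028, 0.704]
contact_force: [-0.4, 0.2, -0.4]
opening: 0.795
```

Request:
drive_tool --deltas '[[[0, 0, 0], [0, -4, -0.45], 7], [[0, 0, 0], [0, -4, -0.45], 7], [[0, 0, 0], [0, -4, -0.45], 7], [[0, 0, 0], [0, -4, -0.45], 7], [[0, 0, 0], [0, -4, -0.45], 7], [[0, 0, 0], [0, -4, -0.45], 7], [[0, 0, 0], [0, -4, -0.45], 7], [[0, 0, 0], [0, -4, -0.45], 7], [[0, 0, 0], [0, -3.7, -0.4], 7], [[0, 0, 0], [0, 0, 0], 7], [[0, 0, 0], [0, 0, 0], 7], [[0, 0, 0], [0, 0, 0], 7]]'

```text
clock: 51.48
tool_pos: [0.4374, -0.3858, 0.2432]
eef_rot: [0.023, 0.71, -0.028, 0.704]
contact_force: [-0.1, 0.3, 0.4]
opening: 0.792
```

```bash
python3 - <<'E'
from h import *
from plant import r
plan(r,[.4405,-.384,.003],np.radians(85.8))
s=r.snapshot('wrist');p,q,st=pose(r)
W=np.eye(4);W[:3,:3]=q.as_matrix();W[:3,3]=p;E=W@s['tool_from_camera']
hsv=cv2.cvtColor(s['color'],cv2.COLOR_RGB2HSV); m=((hsv[...,1]<40)&(hsv[...,2]>150)).astype('u1')
n,_,S,C=cv2.connectedComponentsWithStats(m)
for i in range(1,n):
    if S[i,4]>800: print(S[i],C[i].round(1),plane(s,*C[i],.04,E).round(4))
E
```

```text
t 51.48 pos [ 0.4374 -0.3858  0.2432] y-axis [ 0.072  0.997 -0.006] q7 [0.86 1.87] open 6.97
turn deg [ 0.08 -0.46  0.35] then shift cm [24.02  0.21  0.3 ]
[ 268  146   33   77 2159] [283.9 184.1] [ 0.4382 -0.3827  0.04  ]
[ 301  223  101   29 1124] [354.4 237.7] [ 0.5191 -0.292   0.04  ]
```

Request:
drive_tool --deltas '[[[0, -0.4, 0.3], [4, 0.2, 0.1], 7], [[0, 0, 0], [4, 0, 0], 7], [[0, 0, 0], [4, 0, 0], 7], [[0, 0, 0], [4, 0, 0], 7], [[0, 0, 0], [4, 0, 0], 7], [[0, 0, 0], [2.5, 0, 0], 7], [[0, 0, 0], [1.5, 0, 0], 7], [[0, 0, 0], [0, 0, 0], 7], [[0, 0, 0], [0, 0, 0], 5], [[0, 0, 0], [0, 0, 0], 3], [[0, 0, 0], [0, 0, 0], 3], [[0, 0, 0], [0, 0, 0], 3]]'

```text
clock: 52.53
tool_pos: [0.4386, -0.3858, 0.0048]
eef_rot: [0.024, 0.706, -0.027, 0.707]
contact_force: [0.2, 0.6, 0.5]
opening: 0.518
```

Request:
drive_tool --deltas '[[[0, 0, 0], [0, 0, 0], 3], [[0, 0, 0], [0, 0, 0], 3], [[0, 0, 0], [0, 0, 0], 3], [[0, 0, 0], [0, 0, 0], 3], [[0, 0, 0], [-2, 0, 0], 3], [[0, 0, 0], [-4, 0, 0], 3], [[0, 0, 0], [-4, 0, 0], 3], [[0, 0, 0], [-4, 0, 0], 3], [[0, 0, 0], [-4, 0, 0], 3], [[0, 0, 0], [-4, 0, 0], 3], [[0, 0, 0], [-3, 0, 0], 3], [[0, 0, 0], [0, 0, 0], 3]]'

```text
clock: 53.53
tool_pos: [0.441, -0.3869, 0.2599]
eef_rot: [0.023, 0.704, -0.029, 0.71]
contact_force: [1.2, -0.4, -3.3]
opening: 0.443
```

```bash
python3 - <<'E'
from h import *
from plant import r
plan(r,[.451,.3450,.25],np.radians(97.3))
E
```

```text
t 53.53 pos [ 0.441  -0.3869  0.2599] y-axis [ 0.073  0.997 -0.008] q7 [0.88 1.87] open 3.9
turn deg [-11.49   0.46   0.54] then shift cm [ 0.99 72.47 10.29]
```

Request:
drive_tool --deltas '[[[-5.75, 0.2, 0.2], [0, 0, 0], 3], [[-5.75, 0.1, 0.2], [0, 0, 0], 3], [[0, 0, 0], [0, 3.5, 0.5], 3], [[0, 0, 0], [0, 4, 0.57], 3], [[0, 0, 0], [0, 4, 0.57], 3], [[0, 0, 0], [0, 4, 0.57], 3], [[0, 0, 0], [0, 4, 0.57], 3], [[0, 0, 0], [0, 4, 0.57], 3], [[0, 0, 0], [0, 4, 0.57], 3], [[0, 0, 0], [0, 4, 0.57], 3], [[0, 0, 0], [0, 4, 0.57], 3], [[0, 0, 0], [0, 4, 0.57], 3]]'

```text
clock: 54.53
tool_pos: [0.4418, 0.0153, 0.2544]
eef_rot: [-0.043, 0.709, 0.047, 0.703]
contact_force: [0.8, -0.8, -2.7]
opening: 0.449
```

Request:
drive_tool --deltas '[[[0, 0, 0], [0, 4, 0.57], 3], [[0, 0, 0], [0, 4, 0.57], 3], [[0, 0, 0], [0, 4, 0.57], 3], [[0, 0, 0], [0, 4, 0.57], 3], [[0, 0, 0], [0, 4, 0.57], 3], [[0, 0, 0], [0, 4, 0.57], 3], [[0, 0, 0], [0, 4, 0.57], 3], [[0, 0, 0], [0, 4, 0.57], 3], [[0, 0, 0], [0, 1, 0.2], 3], [[0, 0, 0], [0, 0, 0], 3], [[0, 0, 0], [0, 0, 0], 3]]'

```text
clock: 55.45
tool_pos: [0.4473, 0.3467, 0.2555]
eef_rot: [-0.045, 0.709, 0.047, 0.703]
contact_force: [0.3, -1.2, -3.5]
opening: 0.445
```

```bash
python3 - <<'E'
from h import *
from plant import r
plan(r,[.451,.3450,.019],np.radians(97.3))
E
```

```text
t 55.45 pos [0.4473 0.3467 0.2555] y-axis [-0.129  0.992  0.004] q7 [-0.46  0.67] open 3.92
turn deg [ 0.13 -0.49 -0.21] then shift cm [23.65 -0.22  0.34]
```

Request:
drive_tool --deltas '[[[0.1, -0.4, -0.2], [4, -0.2, 0.2], 3], [[0, 0, 0], [4, 0, 0], 3], [[0, 0, 0], [4, 0, 0], 3], [[0, 0, 0], [4, 0, 0], 3], [[0, 0, 0], [3.6, 0, 0], 3], [[0, 0, 0], [2, 0, 0], 3], [[0, 0, 0], [1, 0, 0], 3], [[0, 0, 0], [0.7, 0, 0], 3], [[0, 0, 0], [0.3, 0, 0], 3], [[0, 0, 0], [0, 0, 0], 3]]'

```text
clock: 56.28
tool_pos: [0.4509, 0.3462, 0.0215]
eef_rot: [-0.043, 0.705, 0.045, 0.706]
contact_force: [-0.2, 0.2, -2.6]
opening: 0.447
```

Request:
drive_tool --deltas '[[[0, 0, 0], [0.4, 0, 0], 3], [[0, 0, 0], [0, 0, 0], 3], [[0, 0, 0], [0, 0, 0], 5], [[0, 0, 0], [0, 0, 0], 5.6], [[0, 0, 0], [0, 0, 0], 5.6], [[0, 0, 0], [0, 0, 0], 5.6], [[0, 0, 0], [-2, 0, 0], 5.6], [[0, 0, 0], [-4, 0, 0], 5.6], [[0, 0, 0], [-4, 0, 0], 5.6], [[0, 0, 0], [-4, 0, 0], 5.6], [[0, 0, 0], [-4, 0, 0], 7], [[0, 0, 0], [-4, 0, 0], 7]]'

```text
clock: 57.28
tool_pos: [0.4497, 0.3456, 0.2392]
eef_rot: [-0.044, 0.705, 0.046, 0.706]
contact_force: [1.1, 0.6, -0.2]
opening: 0.765
```

Request:
drive_tool --deltas '[[[0, 0, 0], [-3, 0, -2], 7], [[0, 0, 0], [0, -4, 0], 7], [[0, 0, 0], [0, -4, 0], 7], [[0, 0, 0], [0, -4, 0], 7], [[0, 0, 0], [0, -4, 0], 7], [[0, 0, 0], [0, -4, 0], 7], [[0, 0, 0], [0, -4, 0], 7], [[0, 0, 0], [0, -4, 0], 7], [[0, 0, 0], [0, -4, 0], 7], [[0, 0, 0], [0, -4, 0], 7], [[0, 0, 0], [0, 0, 0], 7], [[0, 0, 0], [0, 0, 0], 7]]'

```text
clock: 58.28
tool_pos: [0.4757, -0.0168, 0.2659]
eef_rot: [-0.042, 0.706, 0.043, 0.706]
contact_force: [0.1, 0.4, 0.1]
opening: 0.791
```

```bash
python3 - <<'E'
from h import *
from plant import r
t=r.snapshot('top');s=r.snapshot('scene');np.savez('topF.npz',**t)
print(whites(t),pose(r)[2]['contact_force'])
a=t['color'][140:300,110:310,::-1]; b=s['color'][140:310,260:470,::-1]
cv2.imwrite('pics/fin.png',np.hstack([cv2.resize(a,(400,320),interpolation=cv2.INTER_CUBIC),cv2.resize(b,(395,320),interpolation=cv2.INTER_CUBIC)]))
E
```

```text
[] [0.73144954 0.79147601 0.10509183]
```

View pics/fin.png

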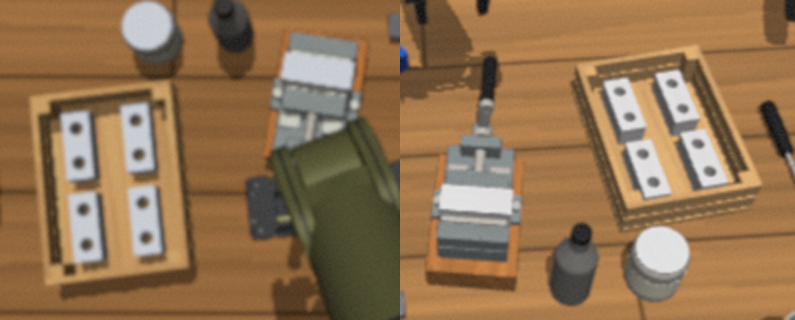

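```bash
python3 -c "
from plant import r
print(r.finish_job())"
```

```text
the job is handed in; nothing more can be done
None
```

The job is done and handed in at about 58 s on the clock. I opened the vise about 1.1 turns and laid d1 and the other three drilled blocks flat in the crate, in a 2 x 2 pattern. The plain block went into the vise, and I cranked the jaw to about -0.47 rad and let go.

**Last checks:** the final top and scene pictures show:
- four drilled blocks lying apart on the crate floor;
- the plain block on the rails between the jaws, along them;
- the crank standing almost upright;
- the gripper touching nothing.

The oil bottle and tin looked untouched, and the other tools were not re-checked at the end. I could not read the jaw's clamping force directly. The evidence for a tight hold is the 24 N felt at the grip while cranking shut, and the crank coming back to near upright when released.

**Disagreements:**
- **Fingertip position:** a slow touch on the bench showed the fingertips about 22 mm behind the reported TCP, not 11 mm ahead of it as the text says. My first pinch at the crank closed on air because of this. I used the measured value from then on.
- **Crate rim height:** a two-view measurement of the crate rim came out about 20 mm low, at 49–52 mm against 72 mm. I used the text's height for the crate; its measured width then agreed to about 1 mm.

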